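# Load the bladder stones into the viewer and set its light-path rod to the middle click

## Task

Take the cover off the viewer's glass well, use the scoop to move every stone from the steel dish into the well (never touch the stones with the fingers), and put the cover back on the well so that it sits flat. Only then push the rod at the front of the viewer in to its middle click, and finish with the scoop lying flat on its mat; knock none of the jars, cups and bottles over.

Things in the scene. Friction and masses are not known exactly. Their poses are not given: they have to be found in the camera images.
- viewer: Fixed low white housing, 180 (x) x 190 (y) x 40 mm high, blue skirting, an open round glass well on top. Origin: centre of its underside; z up; -x is its front, with the rod, facing roughly to the robot (yaw up to 0.2). Two black eyepieces, 80 mm high, stick out at the back. Viewer and dish stand left and right of the mat, either way round.
- well_floor (a point): Centre of the inner floor of the viewer's glass well, 45 mm above the counter. The well is about 122 mm across inside, 45 mm deep, wall 4 mm. Axes as the viewer's.
- well_rim (a point): Centre of the well's mouth, level with its rim, 90 mm above the counter. Axes as the viewer's.
- rod (a joint): Light-path rod in the viewer's front with three clicks: 0 = fully in, 0.020 = middle click, 0.040 = fully out (m). Starts fully out. Pushing in goes along the viewer's +x. Leaving a click takes about 7 N; the sprung detent draws the rod into a click from up to about 6 mm away and it then stays within 1.5 mm.
- rod_knob (a point): Centre of the metal knob on the rod: 28 mm across, 26 mm long, 30 mm above the counter, pinched from above across y. It is 30 mm in front of the housing's face with the rod fully in, 50 mm at the middle click, 70 mm fully out. Axes as the viewer's (+x = push in).
- cover: Round grey cover, lying on the well at the start, about 0.18 kg: flange 142 mm across, 7 thick; below it a boss 104 across, 8 deep, that drops into the mouth with 9 mm play all round; on top a knob 28 across, 32 tall, middle 31 mm above the origin. Origin: centre of the boss's underside (8 mm below the rim when on); z up. Meanwhile it may lie anywhere.
- dish: Shallow steel dish holding the stones, fixed, 116 (x) x 329 (y) mm overall, yaw up to 0.2. Floor inside 110 x 280 mm, 4 mm above the counter. Upright walls 36 mm high along the two long sides; the short ends (+y, -y) slope outward, 57 degrees steep, to a 38 mm high rim: stones pushed along y against an end ride up onto a scoop. Origin: centre of underside; z up.
- mat: Flat light grey rubber mat for the scoop, fixed: 230 mm (x) by 140 mm (y), 3 mm thick. Origin: centre of its underside; z up. The counter from its far (+x) edge to 160 mm beyond is clear over its whole width.
- scoop: Steel scoop, about 0.15 kg, flat on the mat. Origin: centre of the pan's underside; +x to its open front edge (x = 40 mm), z up. Pan 80 x 66 mm (60 inside), floor 2 thick, sides 25 high (10 along the front 28 mm), back wall 31 high. A level flat-sided handle, 14 wide (y), 18 high, middle 60 mm above the underside, runs from x = -40 to -145. Centre of mass about x = -25.
- stone0: Knobbly brown bladder stone, about 30 x 29 x 23 mm, 20 g, hard, rolls a little. Origin: its middle. Three to five of the five stones are there, all in the steel dish at the start; the others are absent.
- stone1: Knobbly brown bladder stone, about 30 x 29 x 23 mm, 20 g, hard, rolls a little. Origin: its middle. Three to five of the five stones are there, all in the steel dish at the start; the others are absent.
- stone2: Knobbly brown bladder stone, about 30 x 29 x 23 mm, 20 g, hard, rolls a little. Origin: its middle. Three to five of the five stones are there, all in the steel dish at the start; the others are absent.
- stone3: Knobbly brown bladder stone, about 30 x 29 x 23 mm, 20 g, hard, rolls a little. Origin: its middle. Three to five of the five stones are there, all in the steel dish at the start; the others are absent.
- stone4: Knobbly brown bladder stone, about 30 x 29 x 23 mm, 20 g, hard, rolls a little. Origin: its middle. Three to five of the five stones are there, all in the steel dish at the start; the others are absent.
- jar: Bystander: amber jar, 48 mm wide, 50 high; origin at the centre of its underside, z up; near the robot, left of the mat.
- steelcup: Bystander: small steel cup, 56 mm wide, 55 high; origin at the centre of its underside, z up; near the robot, right of the mat.
- gel: Bystander: white bottle, 44 mm wide, 110 high; origin at the centre of its underside, z up; beyond the mat to the left.
- vialjar: Bystander: glass jar, 48 mm wide, 75 high; origin at the centre of its underside, z up; beyond the mat to the right.

How it is judged:
By the outcome, as a careful person would: the job done as asked, in the order asked, and still so for the second after the job is handed in, with the robot touching nothing.
Of stone0, stone1, stone2, stone3, stone4 only 3 to 5 are there at a start; the rules pass over those that are not, and their reading is None.
At some moment in a run one of cover, scoop may be knocked a few centimetres aside while the robot is not near it.
It also fails if it takes over 210 s, if anything falls off the work surface, if the arm or the gripper's body presses on something with over 40 N, if the wrist force passes 120 N, or if a joint passes its speed limit or range.

## Robot

A 7-joint arm with a two-finger parallel gripper is mounted at the origin on the work surface. World frame = base frame: x ahead of the robot, y to its left, z up, the work surface at z = 0. Lengths are in m, angles in rad, forces in N, time in s.
With the tool pointing down it reaches from about 0.35 to 0.9 m from the base axis. Payload 8.1 kg.
Tool frame: the origin (TCP) lies midway between the tips of the shut fingers; the grasp point (between the pads) lies 19 mm behind it; z points along the fingers, y is the line along which they close (so a half turn about z gives the same grasp; the last joint's range is limited). The gripper opens to 92 mm and grips with 3 to 60 N. Pads are 19 mm wide; open, the fingers measure 130 mm over their backs; the gripper's body (75 mm by 190 mm) begins 47 mm behind the grasp point.
Start: joints at [1.057, 0.434, 0.025, 1.573, -0.012, 1.134, -0.075], TCP at [0.25, -0.573, 0.227] pointing down, gripper open.
Joint ranges: [-2.62, 2.62], [-0.44, 2.09], [-1.27, 1.32], [0.08, 2.57], [-1.32, 4.46], [0.12, 2], [-2.74, 2.74]. Speed limits (rad/s): [2.22, 2.22, 3.01, 3.01, 3.14, 3.14, 3.14].

## Interface

Orientations are given as a rotation vector (axis times angle).
In Python, from cell import arm gives the robot as it stands.
- The arm moves only by the tool carry_out, never from a script. Its arguments are lists of equal length, an entry for each row: "claw": the finger opening in cm, from 0 to 9.18; "delta_pos": the shift along the tool's x, y, z in cm, a list of three; "angular": the turn, a rotation vector about the tool's x, y, z in rad, a list of three. In form: {"claw": [claw, ...], "delta_pos": [[dx, dy, dz], ...], "angular": [[ax, ay, az], ...]}. A call has 1 to 20 rows; each row shifts and turns the commanded pose from where the row before left it, along the tool's axes as they then stand; what a row does not reach is not made up. A row lasts 1/10 s, in which the tool goes at most 50 mm and 8.59 degrees, less where a joint would pass 70% of its speed; a pose out of reach is approached as far as the arm can. A call with a gripper value outside its range is refused whole. The fingers move at their own pace and stop on an object; "force" is the grip in N (left out, the last holds). Time passes only in rows, so rows that do not move let the fingers close. It gives the time, the measured TCP pose, the force, the opening and the grip force at its end, in the units of the state.
- arm.observe(): the state, without advancing time (a new reading comes with each control period).
- arm.get_image(name): name is "scene" or "top"; returns a dict with "frame" (480x640x3 uint8, red, green, blue), "mtx" (3x3 intrinsics, pixels), "dist" ([k1, k2, p1, p2, k3] as OpenCV has them; the pictures are not rectified), "T" (4x4, takes a point from camera to world coordinates). Camera axes: x right, y down, z forward; pixel columns grow to the right and rows downward; lengths in m; the calibration is good to about 2 mm. A picture is of the moment at which its call begins. There is no depth.
- arm.sign_off(): hands the job in; it is judged then, once.
Trained networks look in a picture, given as the dict that the camera call returned (one of the last four; its "shot" number tells which), for a name from the list of things; names that differ only in an ending like _2 or _b are one class to them, and where a whole thing is asked for, a point or a joint stands for the part that bears it (a point fixed in the world has none). Each returns a list of dicts, best first, with "conf" (0 to 1); they miss things now and then, are a little off and sometimes report something else, mostly with a low value. They report only what shows in the picture. A call takes as long as a camera call.
- arm.look_for(label, picture): "centre" ([column, row] as shares, 0 to 1, of the picture: columns of its width, rows of its height, amid what is visible of it).
- arm.trace(label, picture): "region" (480x640 bool, what is visible of it) and "centre" ([column, row] as shares, 0 to 1, of the picture: columns of its width, rows of its height, amid what is visible of it).
- arm.place_of(label, picture): "centre" ([column, row] as shares, 0 to 1, of the picture: columns of its width, rows of its height: a listed point, or the origin of a listed thing).
The state is a dict: "clock": time; "joints": joint angles; "dq": joint speeds; "joint_efforts": joint torques, N m; "position": TCP position; "ee_rot": TCP orientation; "force": force on the tool from outside, world axes, zero at the start; "ft_torque": the same for the moment, N m; "width": opening from 0.0 (shut) to 1.0 (fully open); "gripper_force": force on a finger pad.
Only numpy, scipy, OpenCV 4.12 (cv2) and the standard library are available. Lean on these libraries where they do the work, as an engineer would, in place of code of your own. Each camera call takes 0.05 s, during which the arm holds its last target. There are 200 camera calls.

## Working session

There is one attempt and no reset: what is moved stays moved. The work goes in short steps, Python scripts to look and compute and a tool call to move; the robot and the scene stay as the last step left them, time stands still between calls to the robot, and variables do not carry over. Pictures are saved under pics/ and viewed, at most 15 in all, crops included, and the job is handed in when it is done.

Besides the shell and the picture viewer there is one more tool, called as name(argument=value, ...) on one line, values as JSON. carry_out: Moves the arm, as the interface text tells. Its arguments: {"type":"object","properties":{"claw":{"type":"array","items":{"type":"number"}},"delta_pos":{"type":"array","items":{"type":"array","items":{"type":"number"}}},"angular":{"type":"array","items":{"type":"array","items":{"type":"number"}}},"force":{"type":"number"}},"required":["claw","delta_pos","angular"]}

```bash
mkdir -p pics; ls; cat > h.py <<'E'
import numpy as np, cv2
from cell import arm
from scipy.spatial.transform import Rotation as R
def ray(p,uv):
    n=cv2.undistortPoints(np.array([[uv]],float),p['mtx'],np.array(p['dist'],float))[0,0]
    T=np.array(p['T']);d=T[:3,:3]@np.array([n[0],n[1],1]);return T[:3,3],d/np.linalg.norm(d)
def onz(p,uv,z):
    o,d=ray(p,uv);return o+d*(z-o[2])/d[2]
def proj(p,X):
    T=np.linalg.inv(np.array(p['T']));r,_=cv2.Rodrigues(T[:3,:3])
    return cv2.projectPoints(np.array(X,float).reshape(-1,1,3),r,T[:3,3],p['mtx'],np.array(p['dist'],float))[0][:,0]
def px(c): return [c[0]*640,c[1]*480]
def save(p,name): cv2.imwrite('pics/'+name,p['frame'][:,:,::-1])
E
python3 - <<'E'
from h import *
s=arm.observe();print({k:np.round(v,3).tolist() for k,v in s.items()})
P={n:arm.get_image(n) for n in('top','scene')}
for n,p in P.items():
    save(p,n+'0.png');print(n,np.round(p['T'],3).tolist())
Z=dict(viewer=0,well_floor=.045,well_rim=.09,rod_knob=.03,cover=.082,dish=0,mat=0,scoop=.003,stone0=.016,jar=0,steelcup=0,gel=0,vialjar=0)
for l,z in Z.items():
    for n,p in P.items():
        for r in arm.place_of(l,p)[:6]: print(l,n,round(r['conf'],2),np.round(px(r['centre'])),np.round(onz(p,px(r['centre']),z),3))
E
```

```text
pics
{'clock': 0.0, 'joints': [1.057, 0.435, 0.025, 1.574, -0.012, 1.134, -0.075], 'dq': [0.001, -0.0, -0.001, -0.001, 0.001, -0.001, 0.001], 'joint_efforts': [-0.0, -66.785, 0.985, -31.447, -0.061, 0.043, 0.0], 'position': [0.249, -0.573, 0.226], 'ee_rot': [-3.074, -0.64, 0.001], 'force': [-0.297, -0.436, -0.066], 'ft_torque': [-0.008, -0.007, 0.014], 'gripper_force': 0.0, 'width': 0.998}
top [[-0.056, -0.976, 0.208, 0.391], [-0.998, 0.054, -0.012, 0.002], [0.0, -0.209, -0.978, 1.054], [0.0, 0.0, 0.0, 1.0]]
scene [[0.783, 0.534, -0.32, 0.935], [0.622, -0.68, 0.389, -0.404], [-0.01, -0.503, -0.864, 0.99], [0.0, 0.0, 0.0, 1.0]]
viewer top 0.97 [174. 282.] [0.54  0.313 0.   ]
viewer scene 0.91 [377. 152.] [0.529 0.318 0.   ]
viewer scene 0.42 [208. 363.] [ 0.575 -0.326  0.   ]
viewer scene 0.36 [343. 355.] [ 0.777 -0.148  0.   ]
viewer scene 0.28 [300. 243.] [ 0.545 -0.003  0.   ]
well_floor top 0.53 [160. 354.] [0.385 0.329 0.045]
well_rim top 0.54 [316. 267.] [ 0.544 -0.005  0.09 ]
rod_knob top 0.75 [157. 354.] [0.385 0.34  0.03 ]
rod_knob scene 0.64 [336. 112.] [0.381 0.34  0.03 ]
c
[... 697 characters left out ...]
one0 scene 0.63 [173. 377.] [ 0.547 -0.389  0.016]
stone0 scene 0.55 [201. 346.] [ 0.545 -0.313  0.016]
stone0 scene 0.53 [221. 331.] [ 0.556 -0.266  0.016]
stone0 scene 0.48 [217. 255.] [ 0.426 -0.147  0.016]
jar top 0.59 [245. 336.] [0.415 0.156 0.   ]
jar scene 0.6 [297. 174.] [0.414 0.142 0.   ]
jar scene 0.5 [207. 361.] [ 0.571 -0.326  0.   ]
steelcup top 0.98 [381. 326.] [ 0.42  -0.142  0.   ]
steelcup scene 0.79 [214. 256.] [ 0.414 -0.147  0.   ]
gel top 0.87 [245. 177.] [0.78  0.147 0.   ]
gel top 0.19 [166. 271.] [0.567 0.332 0.   ]
gel scene 0.85 [421. 253.] [0.772 0.144 0.   ]
vialjar top 0.77 [368. 169.] [ 0.783 -0.142  0.   ]
vialjar scene 0.86 [347. 352.] [ 0.78  -0.138  0.   ]
```

View pics/top0.png

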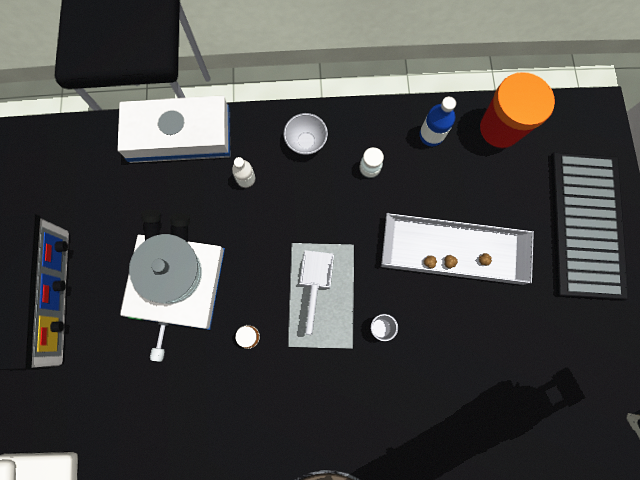

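View pics/scene0.png

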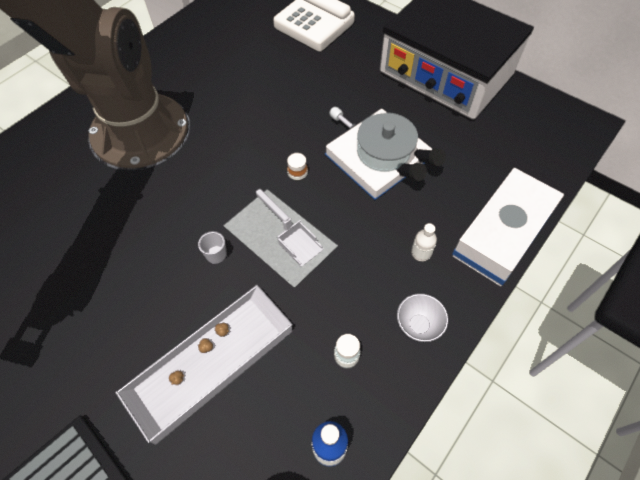

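The top view shows the viewer on the left, with the cover knob at (160,267) and the rod knob at (157,354). The scoop is on the mat at (316,268) with its handle towards the robot. There are three stones in the dish, at (430,262), (451,262) and (485,259). Next I'll refine the poses by fitting silhouettes to the images.

```bash
cat > fit.py <<'E'
from h import *
from scipy.optimize import minimize
from itertools import product
def box(x0,x1,y0,y1,z0,z1): return np.array(list(product((x0,x1),(y0,y1),(z0,z1))))
def cyl(r,z0,z1): 
    a=np.linspace(0,2*np.pi,40);return np.array([[r*np.cos(t),r*np.sin(t),z] for t in a for z in(z0,z1)])
M=dict(dish=[np.vstack([[[x,y,0] for x in(-.058,.058) for y in(-.143,.143)],[[x,y,.037] for x in(-.058,.058) for y in(-.1645,.1645)]])],
 scoop=[box(-.04,.012,-.033,.033,0,.025),box(-.04,.04,-.033,.033,0,.010),box(-.04,-.038,-.033,.033,0,.031),box(-.145,-.04,-.007,.007,.051,.069),box(-.044,-.036,-.007,.007,.02,.069)],
 cover=[cyl(.071,.008,.015),cyl(.052,0,.008),cyl(.014,.015,.047)],
 mat=[box(-.115,.115,-.07,.07,0,.003)])
def sil(p,parts,v,z):
    Rz=R.from_euler('z',v[2]).as_matrix();m=np.zeros((960,1280),np.uint8)
    for q in parts:
        uv=proj(p,q@Rz.T+[v[0],v[1],z])*2
        cv2.fillConvexPoly(m,cv2.convexHull(np.round(uv*16).astype(np.int32)),1,shift=4)
    return m
def fit(label,v0,z,P,rot=True,parts=None):
    parts=parts or M[label];ms=[]
    for p in P:
        r=arm.trace(label,p)
        r=[a for a in r if np.linalg.norm(np.array(px(a['centre']))-proj(p,[[v0[0],v0[1],z]])[0])<45]
        if r: ms.append((p,cv2.resize(r[0]['region'].astype(np.uint8),(1280,960),interpolation=0)))
    def c(v):
        v=v if rot else [v[0],v[1],0]
        return -np.mean([(lambda a,b:(a&b).sum()/(a|b).sum())(sil(p,parts,v,z),m) for p,m in ms])
    n=3 if rot else 2;S=np.vstack([np.zeros(n),np.diag([.01,.01,.08][:n])])+np.array(v0[:n])-np.array([.003,.003,.03][:n])
    r=minimize(c,v0[:n],method='Nelder-Mead',options=dict(initial_simplex=S,xatol=2e-4,fatol=1e-4))
    return np.round(r.x,4),round(-r.fun,3),len(ms)
E
python3 - <<'E'
from fit import *
P=[arm.get_image('top'),arm.get_image('scene')]
d,i,n=fit('dish',[.58,-.321,-.05],0,P);print('dish',d,i,n)
print('scoop',fit('scoop',[.552,-.007,-.05],.003,P))
print('cover',fit('cover',[.56,.312],.082,P,False))
print('mat',fit('mat',[.495,-.013,0],0,P))
for n,p in zip('ts',P):
    for r in arm.trace('stone0',p):
        g=np.argwhere(r['region']).mean(0)[::-1];w=onz(p,g,.016)
        print(n,round(r['conf'],2),r['region'].sum(),w.round(3),'dishframe',(R.from_euler('z',-d[2]).as_matrix()@(w-[d[0],d[1],0])).round(3))
    for r in arm.trace('rod_knob',p)[:2]: print('knob',round(r['conf'],2),onz(p,px(r['centre']),.03).round(3),r['region'].sum())
for p,s in zip(P,'ts'):
    r=arm.place_of('cover',p)[0]; print(onz(p,px(r['centre']),.082).round(3))
E
```

```text
dish [ 0.5778 -0.322  -0.1792] 0.933 2
scoop (array([ 0.5518, -0.009 , -0.1779]), np.float64(0.929), 2)
cover (array([0.5587, 0.3062]), np.float64(0.949), 2)
mat (array([ 0.4952, -0.0165, -0.0796]), np.float64(0.74), 2)
t 0.69 112 [ 0.553 -0.259  0.016] dishframe [-0.035  0.058  0.016]
knob 0.78 [0.393 0.33  0.03 ] 263
s 0.71 178 [ 0.553 -0.386  0.016] dishframe [-0.013 -0.067  0.016]
s 0.48 180 [ 0.55  -0.306  0.016] dishframe [-0.03   0.01   0.016]
s 0.48 152 [ 0.552 -0.261  0.016] dishframe [-0.036  0.055  0.016]
s 0.24 3806 [0.554 0.286 0.016] dishframe [-0.131  0.594  0.016]
s 0.16 425 [0.409 0.15  0.016] dishframe [-0.251  0.434  0.016]
knob 0.75 [0.395 0.327 0.03 ] 177
[0.555 0.308 0.082]
[0.56  0.317 0.082]
```

carry_out(claw=[9.1,9.1,9.1,9.1,9.1,9.1,9.1,9.1,9.1,9.1], delta_pos=[[0,0,-1],[0,0,-1],[0,0,0],[0,0,0],[0,0,0],[0,0,0],[0,0,0],[0,0,0],[0,0,0],[0,0,0]], angular=[[0,0,0],[0,0,0],[0,0,-0.14],[0,0,-0.14],[0,0,-0.14],[0,0,0],[0,0,0],[0,0,0],[0,0,0],[0,0,0]])

```text
clock: 3.2
position: [0.2497, -0.573, 0.2468]
ee_rot: [-2.875, -1.266, 0.0]
force: [-0.1, 0.1, -0.1]
width: 0.992
gripper_force: 0.0
```

```bash
cat >> h.py <<'E'
def pose(): 
    s=arm.observe();return np.array(s['position']),R.from_rotvec(s['ee_rot'])
def tool(yaw,tilt=0):
    "yaw of tool x; tilt: nose (tool x) down, rad"
    return R.from_euler('z',yaw)*R.from_rotvec([0,tilt,0])*R.from_rotvec([np.pi,0,0])
def rows(pos,rot,n,start=None):
    p,r=start or pose();D=r.inv()*rot;w=D.as_rotvec()/n;d=r.inv().apply(np.array(pos)-p)
    S=sum(R.from_rotvec(w*k).as_matrix() for k in range(n))
    t=np.linalg.solve(S,d)
    print(n,'x dp_cm',(t*100).round(2).tolist(),'ang',w.round(4).tolist(),'mm/row',round(1000*np.linalg.norm(t),1),'deg/row',round(np.degrees(np.linalg.norm(w)),1))
    return np.array(pos),rot
E
python3 - <<'E'
from h import *
print(arm.observe()['joints'])
a=rows([.559,.306,.23],tool(np.pi/2),20);a=rows([.559,.306,.101],tool(np.pi/2),5,a)
E
```

```text
[ 1.11798468  0.42315357 -0.06360852  1.5393058   0.02828871  1.18004753
  0.30811873]
20 x dp_cm [4.76, -0.24, 0.08] ang [-0.0, 0.0, -0.0371] mm/row 47.7 deg/row 2.1
5 x dp_cm [0.0, -0.0, 2.58] ang [0.0, 0.0, 0.0] mm/row 25.8 deg/row 0.0
```

carry_out(claw=[9.1,9.1,9.1,9.1,9.1,9.1,9.1,9.1,9.1,9.1,5.5,5.5,5.5,5.5,5.5,5.5,5.5,5.5,5.5,5.5], delta_pos=[[4.76,-0.24,0.08],[4.76,-0.24,0.08],[4.76,-0.24,0.08],[4.76,-0.24,0.08],[4.76,-0.24,0.08],[4.76,-0.24,0.08],[4.76,-0.24,0.08],[4.76,-0.24,0.08],[4.76,-0.24,0.08],[4.76,-0.24,0.08],[4.76,-0.24,0.08],[4.76,-0.24,0.08],[4.76,-0.24,0.08],[4.76,-0.24,0.08],[4.76,-0.24,0.08],[4.76,-0.24,0.08],[4.76,-0.24,0.08],[4.76,-0.24,0.08],[4.76,-0.24,0.08],[4.76,-0.24,0.08]], angular=[[0,0,-0.0371],[0,0,-0.0371],[0,0,-0.0371],[0,0,-0.0371],[0,0,-0.0371],[0,0,-0.0371],[0,0,-0.0371],[0,0,-0.0371],[0,0,-0.0371],[0,0,-0.0371],[0,0,-0.0371],[0,0,-0.0371],[0,0,-0.0371],[0,0,-0.0371],[0,0,-0.0371],[0,0,-0.0371],[0,0,-0.0371],[0,0,-0.0371],[0,0,-0.0371],[0,0,-0.0371]])

```text
clock: 5.2
position: [0.558, 0.3078, 0.2306]
ee_rot: [2.219, 2.223, -0.0]
force: [0.5, -0.2, -0.1]
width: 0.597
gripper_force: 0.0
```

```bash
python3 - <<'E'
from h import *
s=arm.observe();print(s['clock'],np.round(s['joints'],2),s['width'])
a=rows([.559,.306,.101],tool(np.pi/2),6)
E
```

```text
5.2 [-0.24  0.51 -0.54  1.5   0.27  1.2  -0.81] 0.5969944047437785
6 x dp_cm [-0.03, 0.02, 2.16] ang [0.0, 0.0, 0.0003] mm/row 21.6 deg/row 0.0
```

carry_out(claw=[5.5,5.5,5.5,5.5,5.5,5.5,5.5,1,1,1,1,1,1,1,1], delta_pos=[[0,0,2.16],[0,0,2.16],[0,0,2.16],[0,0,2.16],[0,0,2.16],[0,0,2.1],[0,0,0],[0,0,0],[0,0,0],[0,0,0],[0,0,0],[0,0,0],[0,0,0],[0,0,0],[0,0,0]], angular=[[0,0,0],[0,0,0],[0,0,0],[0,0,0],[0,0,0],[0,0,0],[0,0,0],[0,0,0],[0,0,0],[0,0,0],[0,0,0],[0,0,0],[0,0,0],[0,0,0],[0,0,0]], force=30)

```text
clock: 6.7
position: [0.5582, 0.3062, 0.1025]
ee_rot: [2.219, 2.223, 0.001]
force: [-0.1, -1.4, 6.6]
width: 0.296
gripper_force: 30.0
```

carry_out(claw=[1,1,1,1,1,1], delta_pos=[[0,0,-1.5],[0,0,-2],[0,0,-2],[0,0,-2],[0,0,-2],[0,0,0]], angular=[[0,0,0],[0,0,0],[0,0,0],[0,0,0],[0,0,0],[0,0,0]])

```text
clock: 7.3
position: [0.5589, 0.3073, 0.2003]
ee_rot: [2.219, 2.223, 0.008]
force: [0.3, 0.6, -1.6]
width: 0.299
gripper_force: 30.0
```

```bash
python3 - <<'E'
from h import *
s=arm.observe();print(s['clock'],np.round(s['joints'],2),s['width'],s['gripper_force'],s['force'])
a=rows([.695,-.013,.20],tool(np.pi/2),12);a=rows([.695,-.013,.0225],tool(np.pi/2),8,a)
E
```

```text
7.3 [-0.24  0.53 -0.53  1.54  0.29  1.14 -0.83] 0.299286809065997 29.999757707118988 [ 0.30635873  0.61906222 -1.57990398]
12 x dp_cm [-2.67, 1.13, 0.0] ang [0.0003, -0.0002, 0.0002] mm/row 29.0 deg/row 0.0
8 x dp_cm [0.0, -0.0, 2.22] ang [0.0, 0.0, 0.0] mm/row 22.2 deg/row 0.0
```

carry_out(claw=[1,1,1,1,1,1,1,1,1,1,1,1,1,1,1,1,1,1,1,1], delta_pos=[[-2.67,1.13,0],[-2.67,1.13,0],[-2.67,1.13,0],[-2.67,1.13,0],[-2.67,1.13,0],[-2.67,1.13,0],[-2.67,1.13,0],[-2.67,1.13,0],[-2.67,1.13,0],[-2.67,1.13,0],[-2.67,1.13,0],[-2.67,1.13,0],[0,0,3],[0,0,3],[0,0,3],[0,0,3],[0,0,2.5],[0,0,2],[0,0,1],[0,0,0]], angular=[[0,0,0],[0,0,0],[0,0,0],[0,0,0],[0,0,0],[0,0,0],[0,0,0],[0,0,0],[0,0,0],[0,0,0],[0,0,0],[0,0,0],[0,0,0],[0,0,0],[0,0,0],[0,0,0],[0,0,0],[0,0,0],[0,0,0],[0,0,0]])

```text
clock: 9.3
position: [0.6929, -0.0141, 0.0204]
ee_rot: [-2.218, -2.223, 0.003]
force: [-0.3, -0.7, -1.4]
width: 0.295
gripper_force: 30.0
```

carry_out(claw=[1,1,1,1,1,1,5.5,5.5,5.5,5.5,5.5,5.5], delta_pos=[[0,0,0.3],[0,0,0.3],[0,0,0.2],[0,0,0.2],[0,0,0.1],[0,0,0],[0,0,0],[0,0,0],[0,0,0],[0,0,-2],[0,0,-4],[0,0,-4]], angular=[[0,0,0],[0,0,0],[0,0,0],[0,0,0],[0,0,0],[0,0,0],[0,0,0],[0,0,0],[0,0,0],[0,0,0],[0,0,0],[0,0,0]])

```text
clock: 10.5
position: [0.6938, -0.0141, 0.1119]
ee_rot: [-2.219, -2.223, 0.0]
force: [0.8, -0.1, 0.6]
width: 0.6
gripper_force: 0.0
```

carry_out(claw=[5.5,5.5,5.5,5.5,5.5,5.5,5.5,5.5,5.5,5.5], delta_pos=[[0,4,-1],[0,4,-1],[0,4,-1],[0,4,-1],[0,4,-1],[0,4,-1],[0,4,-1],[0,4,-1],[0,0,0],[0,0,0]], angular=[[0,0,0],[0,0,0],[0,0,0],[0,0,0],[0,0,0],[0,0,0],[0,0,0],[0,0,0],[0,0,0],[0,0,0]])

```text
clock: 11.5
position: [0.9467, -0.0092, 0.1724]
ee_rot: [2.202, 2.231, 0.017]
force: [-0.4, -0.1, 0.1]
width: 0.6
gripper_force: 0.0
```

```bash
python3 - <<'E'
from fit import *
s=arm.observe();print(s['clock'],np.round(s['joints'],2),s['position'],s['force'])
P=[arm.get_image('top'),arm.get_image('scene')]
save(P[0],'top1.png');save(P[1],'scene1.png')
print('cover',fit('cover',[.695,-.013],0,P,False))
for p in P:
  for l,z in(('well_rim',.09),('well_floor',.045),('scoop',.003),('cover',0),('viewer',0)):
    for r in arm.place_of(l,p)[:2]: print(l,round(r['conf'],2),onz(p,px(r['centre']),z).round(3))
print('scoop',fit('scoop',[.552,-.007,-.17],.003,P))
E
```

```text
11.5 [-0.    1.21 -0.47  0.2   0.45  1.74 -0.08] [ 0.946742   -0.0092072   0.17239729] [-0.38773343 -0.14008479  0.09245617]
cover (array([ 0.6918, -0.0139]), np.float64(0.501), 2)
well_rim 0.82 [0.562 0.312 0.09 ]
well_floor 0.63 [0.559 0.302 0.045]
viewer 0.6 [0.539 0.314 0.   ]
well_rim 0.61 [ 0.531 -0.047  0.09 ]
well_floor 0.52 [ 0.569 -0.267  0.045]
scoop 0.83 [ 0.544 -0.005  0.003]
cover 0.83 [ 0.693 -0.005  0.   ]
scoop (array([ 0.5534, -0.011 , -0.1789]), np.float64(0.923), 1)
```

View pics/scene1.png

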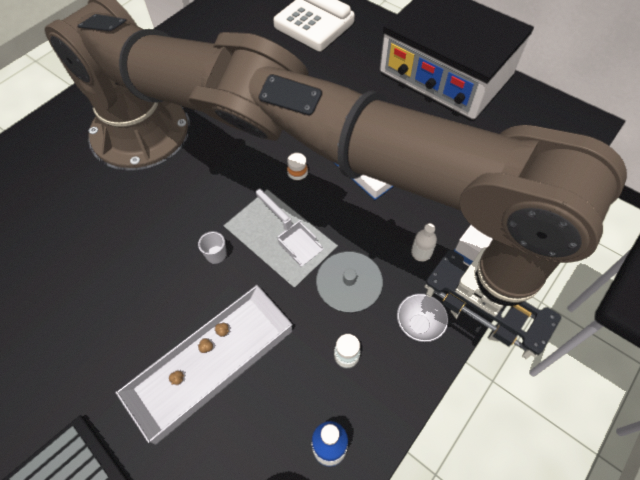

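```bash
python3 - <<'E'
from h import *
import math
v=[.5525,-.010,-.178]
g=np.array(v[:2])+(-.075)*np.array([math.cos(v[2]),math.sin(v[2])])
print(g)
a=rows([.80,-.012,.20],tool(1.2),5);a=rows([g[0],g[1],.14],tool(v[2]),20,a);a=rows([g[0],g[1],.045],tool(v[2]),5,a)
E
```

```text
[0.47868502 0.00327961]
5 x dp_cm [-0.42, -2.92, -0.58] ang [0.0026, 0.0002, 0.0764] mm/row 30.1 deg/row 4.4
20 x dp_cm [-1.45, -0.97, 0.3] ang [-0.0, -0.0, 0.0689] mm/row 17.7 deg/row 3.9
5 x dp_cm [-0.0, -0.0, 1.9] ang [0.0, 0.0, 0.0] mm/row 19.0 deg/row 0.0
```

The cover is lying flat at (350,283). The scoop and stones haven't moved, and everything is upright. Next I'll grasp the scoop.

carry_out(claw=[5.5,5.5,5.5,5.5,5.5], delta_pos=[[-0.42,-2.92,-0.58],[-0.42,-2.92,-0.58],[-0.42,-2.92,-0.58],[-0.42,-2.92,-0.58],[-0.42,-2.92,-0.58]], angular=[[0.0026,0,0.0764],[0.0026,0,0.0764],[0.0026,0,0.0764],[0.0026,0,0.0764],[0.0026,0,0.0764]])

```text
clock: 12.8
position: [0.8079, -0.0148, 0.1997]
ee_rot: [2.578, 1.792, -0.0]
force: [1.6, -0.5, 1.0]
width: 0.597
gripper_force: 0.0
```

carry_out(claw=[5.5,5.5,5.5,5.5,5.5,5.5,5.5,5.5,5.5,5.5,5.5,5.5,5.5,5.5,5.5,5.5,5.5,5.5,5.5,5.5], delta_pos=[[-1.45,-0.97,0.3],[-1.45,-0.97,0.3],[-1.45,-0.97,0.3],[-1.45,-0.97,0.3],[-1.45,-0.97,0.3],[-1.45,-0.97,0.3],[-1.45,-0.97,0.3],[-1.45,-0.97,0.3],[-1.45,-0.97,0.3],[-1.45,-0.97,0.3],[-1.45,-0.97,0.3],[-1.45,-0.97,0.3],[-1.45,-0.97,0.3],[-1.45,-0.97,0.3],[-1.45,-0.97,0.3],[-1.45,-0.97,0.3],[-1.45,-0.97,0.3],[-1.45,-0.97,0.3],[-1.45,-0.97,0.3],[-1.45,-0.97,0.3]], angular=[[0,0,0.0689],[0,0,0.0689],[0,0,0.0689],[0,0,0.0689],[0,0,0.0689],[0,0,0.0689],[0,0,0.0689],[0,0,0.0689],[0,0,0.0689],[0,0,0.0689],[0,0,0.0689],[0,0,0.0689],[0,0,0.0689],[0,0,0.0689],[0,0,0.0689],[0,0,0.0689],[0,0,0.0689],[0,0,0.0689],[0,0,0.0689],[0,0,0.0689]])

```text
clock: 14.8
position: [0.487, -0.0057, 0.1392]
ee_rot: [3.13, -0.254, 0.002]
force: [0.7, 1.0, 0.5]
width: 0.596
gripper_force: 0.0
```

```bash
python3 - <<'E'
from h import *
s=arm.observe();print(s['clock'],np.round(s['joints'],2),s['position'])
P=[arm.get_image('scene')]
from fit import fit
print('scoop',fit('scoop',[.552,-.01,-.178],.003,P))
a=rows([.4787,.0033,.14],tool(-.178),4);a=rows([.4787,.0033,.0455],tool(-.178),5,a)
E
```

```text
14.8 [ 0.15  0.33 -0.31  1.99  0.14  0.83 -1.97] [ 0.48697033 -0.0057073   0.13921329]
scoop (array([ 0.5536, -0.0102, -0.1687]), np.float64(0.871), 1)
4 x dp_cm [-0.21, -0.16, -0.02] ang [0.0002, 0.0, 0.0051] mm/row 2.7 deg/row 0.3
5 x dp_cm [-0.0, -0.0, 1.89] ang [0.0, 0.0, 0.0] mm/row 18.9 deg/row 0.0
```

carry_out(claw=[5.5,5.5,5.5,5.5,5.5,5.5,5.5,5.5,5.5,5.5,0.5,0.5,0.5,0.5,0.5,0.5,0.5,0.5,0.5,0.5], delta_pos=[[-0.21,-0.16,0],[-0.21,-0.16,0],[-0.21,-0.16,0],[-0.21,-0.16,0],[0,0,1.89],[0,0,1.89],[0,0,1.89],[0,0,1.89],[0,0,1.85],[0,0,0],[0,0,0],[0,0,0],[0,0,0],[0,0,0],[0,0,0],[0,0,0],[0,0,0],[0,0,0],[0,0,0],[0,0,0]], angular=[[0,0,0.005],[0,0,0.005],[0,0,0.005],[0,0,0.005],[0,0,0],[0,0,0],[0,0,0],[0,0,0],[0,0,0],[0,0,0],[0,0,0],[0,0,0],[0,0,0],[0,0,0],[0,0,0],[0,0,0],[0,0,0],[0,0,0],[0,0,0],[0,0,0]], force=50)

```text
clock: 16.9
position: [0.4804, 0.0017, 0.0451]
ee_rot: [3.128, -0.28, 0.002]
force: [-1.6, 0.1, 4.9]
width: 0.149
gripper_force: 49.9
```

```bash
python3 - <<'E'
from h import *
from fit import fit
s=arm.observe();print(s['clock'],s['position'],R.from_rotvec(s['ee_rot']).as_matrix()[:,0],s['width'],s['gripper_force'],s['force'])
P=[arm.get_image('scene')];print('scoop',fit('scoop',[.552,-.01,-.178],.003,P))
E
```

```text
16.9 [0.48036519 0.00173989 0.04507983] [ 0.98412556 -0.17747034  0.00107403] 0.14891609983012186 49.87704277038574 [-1.55932691  0.05277509  4.92662729]
scoop (array([ 0.5523, -0.0111, -0.192 ]), np.float64(0.75), 1)
```

```bash
cat >> h.py <<'E'
D=np.array([.5778,-.322,-.1792])
def dishpt(x,y,z): return R.from_euler('z',D[2]).apply([x,y,z])+[D[0],D[1],0]
def tcpF(F,yaw,t):
    d=np.array([np.cos(yaw),np.sin(yaw),0]);z=np.array([0,0,1.])
    return np.array(F)-.113*(d*np.cos(t)-z*np.sin(t))+.042*(z*np.cos(t)+d*np.sin(t))
def frontF():
    p,r=pose();M=r.as_matrix();x=M[:,0];F=p+.113*x+.042*M[:,2]
    return R.from_euler('z',-D[2]).apply(F-[D[0],D[1],0]),np.degrees(np.arcsin(-x[2])),np.degrees(np.arctan2(x[1],x[0]))
YD=np.pi/2+D[2]
def wp(y,z,deg,n,start=None,x=-.018):
    t=np.radians(deg);return rows(tcpF(dishpt(x,y,z),YD,t),tool(YD,t),n,start)
E
python3 - <<'E'
from h import *
p,r=pose()
a=rows(p+[0,0,.12],r,5)
a=wp(-.09,.13,35,20,a);print(a[0])
a=wp(-.09,.012,35,6,a)
E
```

```text
5 x dp_cm [0.0, 0.0, -2.4] ang [0.0, 0.0, 0.0] mm/row 24.0 deg/row 0.0
20 x dp_cm [-1.18, 2.42, 0.23] ang [-0.0238, -0.0239, -0.0759] mm/row 27.0 deg/row 4.8
[ 0.53184145 -0.4747279   0.22921852]
6 x dp_cm [1.13, -0.0, 1.61] ang [0.0, 0.0, 0.0] mm/row 19.7 deg/row 0.0
```

```bash
python3 - <<'E'
from h import *
p,r=pose()
a=rows(p+[0,0,.12],r,5)
a=rows([.532,-.475,.229],r,13,a)
a=rows(a[0],tool(YD,np.radians(35)),14,a)
E
```

```text
5 x dp_cm [0.0, 0.0, -2.4] ang [0.0, 0.0, 0.0] mm/row 24.0 deg/row 0.0
13 x dp_cm [1.04, 3.54, -0.49] ang [0.0, 0.0, 0.0] mm/row 37.2 deg/row 0.0
14 x dp_cm [0.0, 0.0, 0.0] ang [-0.0341, -0.0342, -0.1084] mm/row 0.0 deg/row 6.8
```

carry_out(claw=[0.5,0.5,0.5,0.5,0.5,0.5,0.5,0.5,0.5,0.5,0.5,0.5,0.5,0.5,0.5,0.5,0.5,0.5], delta_pos=[[0,0,-2.4],[0,0,-2.4],[0,0,-2.4],[0,0,-2.4],[0,0,-2.4],[1.04,3.54,-0.49],[1.04,3.54,-0.49],[1.04,3.54,-0.49],[1.04,3.54,-0.49],[1.04,3.54,-0.49],[1.04,3.54,-0.49],[1.04,3.54,-0.49],[1.04,3.54,-0.49],[1.04,3.54,-0.49],[1.04,3.54,-0.49],[1.04,3.54,-0.49],[1.04,3.54,-0.49],[1.04,3.54,-0.49]], angular=[[0,0,0],[0,0,0],[0,0,0],[0,0,0],[0,0,0],[0,0,0],[0,0,0],[0,0,0],[0,0,0],[0,0,0],[0,0,0],[0,0,0],[0,0,0],[0,0,0],[0,0,0],[0,0,0],[0,0,0],[0,0,0]])

```text
clock: 18.8
position: [0.5311, -0.4763, 0.2285]
ee_rot: [3.129, -0.28, -0.001]
force: [1.0, -0.0, -0.7]
width: 0.146
gripper_force: 49.9
```

carry_out(claw=[0.5,0.5,0.5,0.5,0.5,0.5,0.5,0.5,0.5,0.5,0.5,0.5,0.5,0.5,0.5,0.5], delta_pos=[[0,0,0],[0,0,0],[0,0,0],[0,0,0],[0,0,0],[0,0,0],[0,0,0],[0,0,0],[0,0,0],[0,0,0],[0,0,0],[0,0,0],[0,0,0],[0,0,0],[0,0,0],[0,0,0]], angular=[[-0.0341,-0.0342,-0.1084],[-0.0341,-0.0342,-0.1084],[-0.0341,-0.0342,-0.1084],[-0.0341,-0.0342,-0.1084],[-0.0341,-0.0342,-0.1084],[-0.0341,-0.0342,-0.1084],[-0.0341,-0.0342,-0.1084],[-0.0341,-0.0342,-0.1084],[-0.0341,-0.0342,-0.1084],[-0.0341,-0.0342,-0.1084],[-0.0341,-0.0342,-0.1084],[-0.0341,-0.0342,-0.1084],[-0.0341,-0.0342,-0.1084],[-0.0341,-0.0342,-0.1084],[0,0,0],[0,0,0]])

```text
clock: 20.4
position: [0.5312, -0.4749, 0.2287]
ee_rot: [2.057, 1.714, -0.647]
force: [0.6, 0.9, -1.7]
width: 0.152
gripper_force: 49.9
```

```bash
python3 - <<'E'
from h import *
s=arm.observe();print(s['clock'],np.round(s['joints'],2),s['position'],s['width'])
print(frontF())
p=arm.get_image('scene');save(p,'scene2.png')
a=wp(-.09,.05,35,5);a=wp(-.09,.010,35,4,a)
E
```

```text
20.4 [ 0.52  0.51 -0.25  1.63  0.84  1.1  -0.31] [ 0.53121692 -0.47487053  0.22872499] 0.151931262651762
(array([-0.01839659, -0.0901801 ,  0.12955609]), np.float64(34.958510150630445), np.float64(79.58640099005635))
5 x dp_cm [0.93, 0.01, 1.3] ang [-0.0002, -0.0001, -0.0006] mm/row 15.9 deg/row 0.0
4 x dp_cm [0.57, -0.0, 0.82] ang [0.0, 0.0, 0.0] mm/row 10.0 deg/row 0.0
```

View pics/scene2.png

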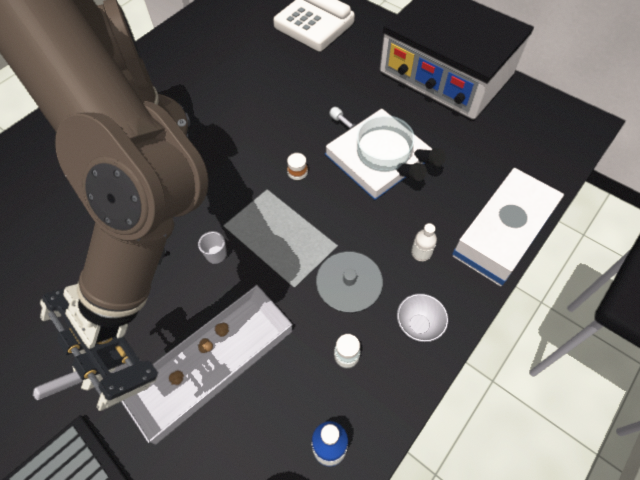

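The scoop is held nose-down above the far end of the dish. The stones at (176,378), (205,345) and (222,329) are undisturbed, and both the mat and the well are in clear view. I'll measure those two and lower the scoop.

carry_out(claw=[0.5,0.5,0.5,0.5,0.5,0.5,0.5,0.5,0.5,0.5], delta_pos=[[0.93,0,1.3],[0.93,0,1.3],[0.93,0,1.3],[0.93,0,1.3],[0.93,0,1.3],[0.57,0,0.82],[0.57,0,0.82],[0.57,0,0.82],[0.57,0,0.82],[0,0,0]], angular=[[0,0,0],[0,0,0],[0,0,0],[0,0,0],[0,0,0],[0,0,0],[0,0,0],[0,0,0],[0,0,0],[0,0,0]])

```text
clock: 21.45
position: [0.531, -0.4741, 0.1077]
ee_rot: [2.054, 1.717, -0.649]
force: [-0.3, -0.6, -0.5]
width: 0.15
gripper_force: 49.9
```

```bash
python3 - <<'E'
from h import *
from fit import fit,cyl
print(frontF(),arm.observe()['force'])
P=[arm.get_image('top'),arm.get_image('scene')]
print('mat',fit('mat',[.495,-.013,-.06],0,P))
print('well',fit('well_rim',[.559,.306],0,P,False,[cyl(.065,.045,.09)]))
for p in P:
  for l in('well_rim','viewer','mat','rod_knob'):
    z=dict(well_rim=.09,rod_knob=.03).get(l,0)
    for r in arm.place_of(l,p)[:1]: print(l,round(r['conf'],2),onz(p,px(r['centre']),z).round(3))
a=wp(-.09,.0045,35,2);a=wp(-.075,.0045,17,3,a);a=wp(-.055,.0045,2,3,a);a=wp(.10,.0045,2,14,a)
E
```

```text
(array([-0.01917762, -0.08951463,  0.00847615]), np.float64(34.99099486690307), np.float64(79.84395924150711)) [-0.27368564 -0.5990689  -0.47081125]
mat (array([ 0.4952, -0.0164, -0.0812]), np.float64(0.974), 2)
well (array([0.5533, 0.2762]), np.float64(0.41), 2)
well_rim 0.92 [0.558 0.311 0.09 ]
viewer 0.69 [0.538 0.312 0.   ]
mat 0.79 [ 0.499 -0.01   0.   ]
rod_knob 0.63 [0.389 0.339 0.03 ]
well_rim 0.88 [0.554 0.312 0.09 ]
viewer 0.63 [0.533 0.308 0.   ]
mat 0.8 [ 0.495 -0.015  0.   ]
rod_knob 0.62 [0.39  0.338 0.03 ]
2 x dp_cm [0.15, 0.01, 0.24] ang [0.0002, 0.0002, 0.0002] mm/row 2.8 deg/row 0.0
3 x dp_cm [0.06, 0.0, 0.96] ang [-0.0, 0.1047, 0.0] mm/row 9.6 deg/row 6.0
3 x dp_cm [0.33, -0.0, 0.86] ang [0.0, 0.0873, 0.0] mm/row 9.2 deg/row 5.0
14 x dp_cm [1.11, 0.0, -0.04] ang [0.0, 0.0, 0.0] mm/row 11.1 deg/row 0.0
```

carry_out(claw=[0.5,0.5,0.5,0.5,0.5,0.5,0.5,0.5,0.5], delta_pos=[[0.15,0,0.24],[0.15,0,0.2],[0.06,0,0.96],[0.06,0,0.96],[0.06,0,0.96],[0.33,0,0.86],[0.33,0,0.86],[0.33,0,0.86],[0,0,0]], angular=[[0,0,0],[0,0,0],[0,0.1047,0],[0,0.1047,0],[0,0.1047,0],[0,0.0873,0],[0,0.0873,0],[0,0.0873,0],[0,0,0]])

```text
clock: 23.05
position: [0.5271, -0.4862, 0.0489]
ee_rot: [2.401, 1.993, -0.043]
force: [-2.3, -4.2, 4.9]
width: 0.147
gripper_force: 50.0
```

```bash
python3 - <<'E'
from h import *
print(frontF(),arm.observe()['force'],arm.observe()['width'])
p=arm.get_image('top');save(p,'top3.png')
a=wp(.08,.0045,2,18)
E
```

```text
(array([-0.02000351, -0.05914469,  0.00305948]), np.float64(1.9726273458903332), np.float64(79.397429290785)) [-2.32090548 -4.1975804   4.92768628] 0.14657237344661223
18 x dp_cm [0.77, 0.01, -0.03] ang [-0.0001, 0.0001, -0.0002] mm/row 7.7 deg/row 0.0
```

View pics/top3.png

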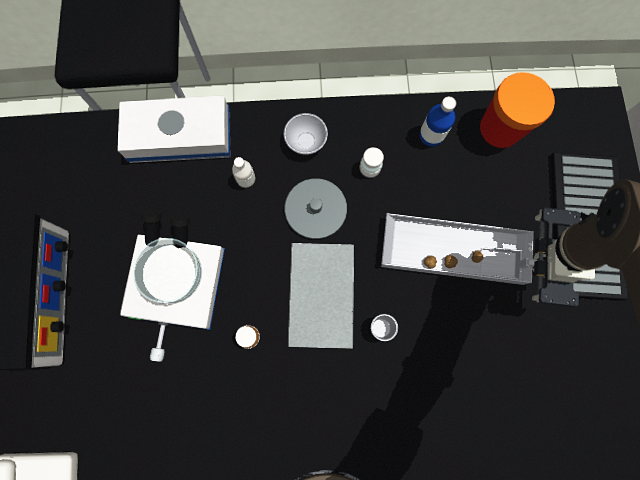

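The pan lies flat behind the third stone at (477,256), with all three stones in front of it. I'll push them along.

carry_out(claw=[0.5,0.5,0.5,0.5,0.5,0.5,0.5,0.5,0.5,0.5,0.5,0.5,0.5,0.5,0.5,0.5,0.5,0.5], delta_pos=[[0.77,0.01,-0.03],[0.77,0.01,-0.03],[0.77,0.01,-0.03],[0.77,0.01,-0.03],[0.77,0.01,-0.03],[0.77,0.01,-0.03],[0.77,0.01,-0.03],[0.77,0.01,-0.03],[0.77,0.01,-0.03],[0.77,0.01,-0.03],[0.77,0.01,-0.03],[0.77,0.01,-0.03],[0.77,0.01,-0.03],[0.77,0.01,-0.03],[0.77,0.01,-0.03],[0.77,0.01,-0.03],[0.77,0.01,-0.03],[0.77,0.01,-0.03]], angular=[[0,0,0],[0,0,0],[0,0,0],[0,0,0],[0,0,0],[0,0,0],[0,0,0],[0,0,0],[0,0,0],[0,0,0],[0,0,0],[0,0,0],[0,0,0],[0,0,0],[0,0,0],[0,0,0],[0,0,0],[0,0,0]])

```text
clock: 24.9
position: [0.5567, -0.3456, 0.0512]
ee_rot: [2.393, 2.0, -0.042]
force: [-0.2, 1.0, -0.8]
width: 0.144
gripper_force: 50.0
```

```bash
python3 - <<'E'
from h import *
print(frontF(),arm.observe()['force'],arm.observe()['width'],arm.observe()['joints'])
p=arm.get_image('top')
for r in arm.trace('stone0',p)[:6]:
    w=onz(p,px(r['centre']),.018);print(round(r['conf'],2),r['region'].sum(),(R.from_euler('z',-D[2]).as_matrix()@(w-[D[0],D[1],0])).round(3))
cv2.imwrite('pics/c4.png',cv2.resize(p['frame'][200:300,360:550,::-1],None,fx=4,fy=4,interpolation=2))
a=wp(.136,.0042,2,9)
E
```

```text
(array([-0.01662856,  0.0845101 ,  0.00528517]), np.float64(2.018641104549504), np.float64(79.77258568378376)) [-0.15705209  0.96370835 -0.78438455] 0.14438576265677616 [ 0.77715     0.71058165 -0.50419835  1.64665993  0.46141702  0.89610195
 -0.09611323]
0.61 101 [0.007 0.097 0.018]
9 x dp_cm [0.56, -0.02, -0.01] ang [0.0, -0.0001, 0.0003] mm/row 5.6 deg/row 0.0
```

View pics/c4.png

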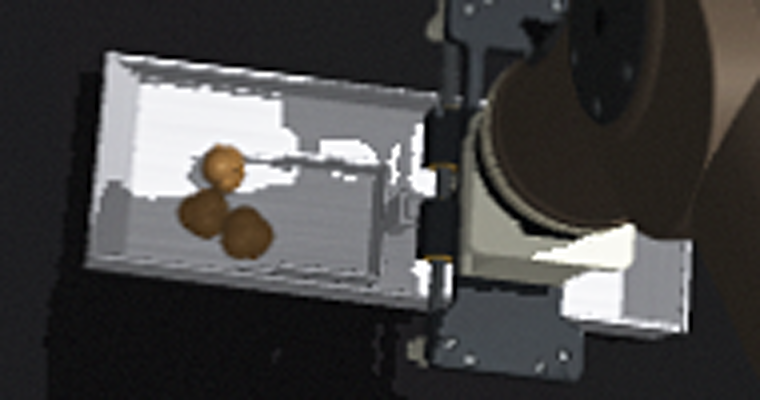

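The crop shows one stone at crop (223,168), by the pan's far side wall. The other two, at (203,213) and (246,233), are in front of or inside the pan. I'll check how they sit against the pan width.

```bash
python3 - <<'E'
from h import *
p=arm.get_image('top')
for c in((223,168),(203,213),(246,233)):
    w=onz(p,[360+c[0]/4,200+c[1]/4],.018);print((R.from_euler('z',-D[2]).as_matrix()@(w-[D[0],D[1],0])).round(3))
a=wp(.055,.008,2,4);a=wp(.055,.008,2,3,a,x=-.006);a=wp(.055,.0048,2,2,a,x=-.006);a=wp(.139,.0045,2,14,a,x=-.006)
E
```

```text
[0.005 0.093 0.018]
[-0.022  0.102  0.018]
[-0.031  0.077  0.018]
4 x dp_cm [-0.74, -0.04, -0.04] ang [0.0, 0.0, 0.0004] mm/row 7.5 deg/row 0.0
3 x dp_cm [-0.0, 0.4, 0.0] ang [0.0, 0.0, 0.0] mm/row 4.0 deg/row 0.0
2 x dp_cm [0.01, -0.0, 0.16] ang [0.0, 0.0, 0.0] mm/row 1.6 deg/row 0.0
14 x dp_cm [0.6, 0.0, -0.02] ang [0.0, 0.0, 0.0] mm/row 6.0 deg/row 0.0
```

carry_out(claw=[0.5,0.5,0.5,0.5,0.5,0.5,0.5,0.5,0.5,0.5,0.5,0.5,0.5,0.5,0.5,0.5,0.5,0.5,0.5,0.5], delta_pos=[[-0.74,0,0],[-0.74,0,0],[-0.74,0,0],[-0.74,0,0],[0,0.2,0],[0,0.2,0],[0.0,0,0.05],[0.5,0,0],[0.6,0,0],[0.6,0,0],[0.6,0,0],[0.6,0,0],[0.6,0,0],[0.6,0,-0.02],[0.6,0,-0.02],[0.6,0,-0.02],[0.6,0,-0.02],[0.6,0,-0.02],[0.6,0,-0.02],[0.4,0,-0.02]], angular=[[0,0,0],[0,0,0],[0,0,0],[0,0,0],[0,0,0],[0,0,0],[0,0,0],[0,0,0],[0,0,0],[0,0,0],[0,0,0],[0,0,0],[0,0,0],[0,0,0],[0,0,0],[0,0,0],[0,0,0],[0,0,0],[0,0,0],[0,0,0]])

```text
clock: 27.05
position: [0.5686, -0.3054, 0.0514]
ee_rot: [2.391, 1.996, -0.046]
force: [-1.6, -15.3, 6.6]
width: 0.146
gripper_force: 50.0
```

```bash
python3 - <<'E'
from h import *
s=arm.observe();print(frontF(),s['force'],s['width'])
p=arm.get_image('top')
cv2.imwrite('pics/c5.png',cv2.resize(p['frame'][200:300,360:550,::-1],None,fx=4,fy=4,interpolation=2))
a=wp(.139,.0045,2,4,x=-.012)
E
```

```text
(array([-0.01184256,  0.12591449,  0.00490326]), np.float64(2.29070310862431), np.float64(79.69166315064304)) [ -1.63431421 -15.31145275   6.56049314] 0.14628467632498313
4 x dp_cm [0.32, -0.0, 0.02] ang [0.0004, 0.0013, -0.0002] mm/row 3.2 deg/row 0.1
```

View pics/c5.png

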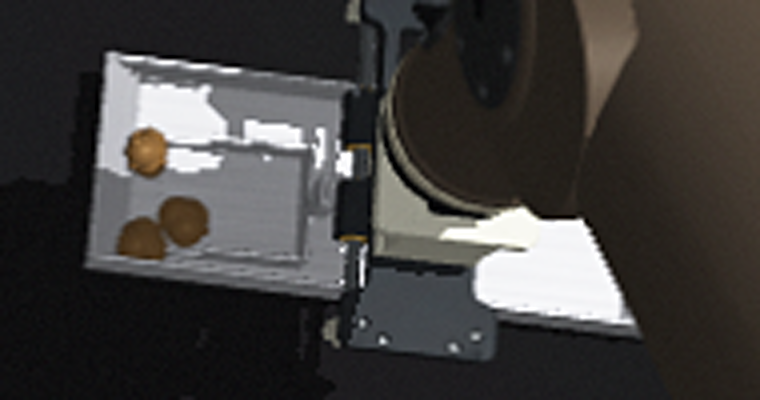

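One stone, at crop (185,220), is on the pan. The other two, at (147,152) and (142,240), are jammed between the side-wall fronts and the dish end. I'll back off and take those two one at a time.

carry_out(claw=[0.5,0.5,0.5,0.5,0.5,0.5], delta_pos=[[-0.5,0,0],[-0.8,0,0],[-0.8,0,0],[-0.8,0,0],[-0.8,0,0],[0,0,0]], angular=[[0,0,0],[0,0.02,0],[0,0.02,0],[0,0.02,0],[0,0.02,0],[0,0,0]])

```text
clock: 27.7
position: [0.561, -0.3407, 0.0502]
ee_rot: [-2.391, -1.992, -0.052]
force: [0.6, -0.1, -1.3]
width: 0.143
gripper_force: 50.0
```

```bash
python3 - <<'E'
from h import *
s=arm.observe();print(frontF(),s['force'],s['width'])
p=arm.get_image('top')
c=p['frame'][200:300,360:550,::-1]
cv2.imwrite('pics/c6.png',cv2.resize(c,None,fx=4,fy=4,interpolation=2))
def blobs(p):
    h=cv2.cvtColor(p['frame'],cv2.COLOR_RGB2HSV);m=cv2.inRange(h,(5,90,40),(22,255,230));m[:210]=0;m[290:]=0;m[:,:375]=0;m[:,540:]=0
    n,l,st,ce=cv2.connectedComponentsWithStats(m)
    for i in range(1,n):
        if st[i,4]>25:
            w=onz(p,ce[i],.018);print(st[i,4],ce[i].round(1),(R.from_euler('z',-D[2]).as_matrix()@(w-[D[0],D[1],0])).round(3))
blobs(p)
E
```

```text
(array([-0.0129218 ,  0.09331788,  0.01330133]), np.float64(-2.55438586895323), np.float64(79.57937764057228)) [ 0.61145636 -0.05705558 -1.32959885] 0.14282567703676527
89 [396.2 237.7] [0.009 0.137 0.018]
117 [419.6 256.7] [-0.027  0.081  0.018]
99 [395.3 259.7] [-0.041  0.134  0.018]
```

View pics/c6.png

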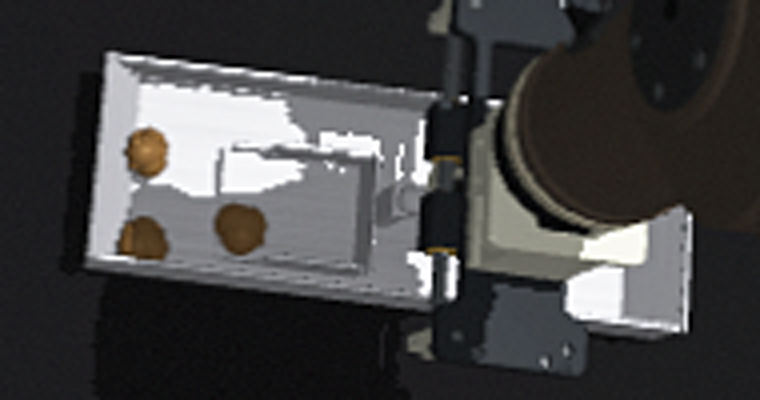

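```bash
python3 - <<'E'
from h import *
a=wp(.085,.045,-25,5,x=0);a=wp(.085,.045,-25,2,a,x=.011);a=wp(.095,.006,1,5,a,x=.011);a=wp(.136,.0045,1,7,a,x=.011)
E
```

```text
5 x dp_cm [-0.36, 0.26, 0.24] ang [-0.0001, 0.0783, -0.0003] mm/row 5.0 deg/row 4.5
2 x dp_cm [-0.0, 0.55, -0.0] ang [0.0, 0.0, 0.0] mm/row 5.5 deg/row 0.0
5 x dp_cm [0.42, -0.0, -0.19] ang [-0.0, -0.0908, -0.0] mm/row 4.7 deg/row 5.2
7 x dp_cm [0.59, -0.0, 0.01] ang [0.0, 0.0, 0.0] mm/row 5.9 deg/row 0.0
```

carry_out(claw=[0.5,0.5,0.5,0.5,0.5,0.5,0.5,0.5,0.5,0.5,0.5,0.5,0.5,0.5,0.5,0.5,0.5,0.5,0.5,0.5], delta_pos=[[-0.36,0.26,0.24],[-0.36,0.26,0.24],[-0.36,0.26,0.24],[-0.36,0.26,0.24],[-0.36,0.26,0.24],[0,0.55,0],[0,0.55,0],[0.42,0,-0.19],[0.42,0,-0.19],[0.42,0,-0.19],[0.42,0,-0.19],[0.42,0,-0.19],[0.59,0,0.03],[0.59,0,0.03],[0.59,0,0.01],[0.59,0,0],[0.59,0,0],[0.59,0,0],[0.59,0,0],[0,0,0]], angular=[[0,0.0783,0],[0,0.0783,0],[0,0.0783,0],[0,0.0783,0],[0,0.0783,0],[0,0,0],[0,0,0],[0,-0.0908,0],[0,-0.0908,0],[0,-0.0908,0],[0,-0.0908,0],[0,-0.0908,0],[0,0,0],[0,0,0],[0,0,0],[0,0,0],[0,0,0],[0,0,0],[0,0,0],[0,0,0]])

```text
clock: 29.75
position: [0.5938, -0.2983, 0.0485]
ee_rot: [2.401, 2.009, -0.02]
force: [0.2, 0.8, -2.0]
width: 0.15
gripper_force: 50.0
```

```bash
cat >> h.py <<'E'
def blobs(p):
    h=cv2.cvtColor(p['frame'],cv2.COLOR_RGB2HSV);m=cv2.inRange(h,(5,90,40),(22,255,230));m[:210]=0;m[290:]=0;m[:,:375]=0;m[:,540:]=0
    n,l,st,ce=cv2.connectedComponentsWithStats(m)
    for i in range(1,n):
        if st[i,4]>25:
            w=onz(p,ce[i],.018);print(st[i,4],ce[i].round(1),(R.from_euler('z',-D[2]).as_matrix()@(w-[D[0],D[1],0])).round(3))
E
python3 - <<'E'
from h import *
s=arm.observe();print(s['clock'],frontF(),s['force'],s['width'])
p=arm.get_image('top')
blobs(p)
cv2.imwrite('pics/c7.png',cv2.resize(p['frame'][200:300,360:550,::-1],None,fx=4,fy=4,interpolation=2))
E
```

```text
29.75 (array([0.01129553, 0.13845531, 0.00462159]), np.float64(0.9527362070750802), np.float64(79.8302786081015)) [ 0.17827289  0.84016348 -1.99272756] 0.149684923266181
85 [396.  237.7] [0.009 0.137 0.018]
110 [417.1 246.3] [-0.005  0.089  0.018]
98 [395.4 259.7] [-0.041  0.134  0.018]
```

```bash
python3 - <<'E'
from h import *
a=wp(.1395,.0055,-3,2,x=.011);a=wp(.149,.022,-25,7,a,x=.011);a=wp(.14,.05,-25,4,a,x=.011)
E
```

```text
2 x dp_cm [-0.06, -0.02, 0.35] ang [-0.0001, 0.0347, 0.0007] mm/row 3.5 deg/row 2.0
7 x dp_cm [-0.03, -0.0, 0.42] ang [0.0, 0.0549, 0.0] mm/row 4.2 deg/row 3.1
4 x dp_cm [0.09, 0.0, -0.73] ang [0.0, 0.0, 0.0] mm/row 7.4 deg/row 0.0
```

View pics/c7.png

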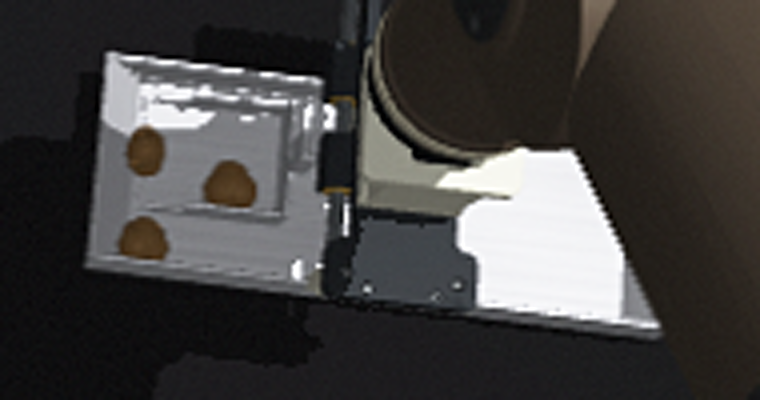

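One stone sits inside the pan at (230,185) and the second is at the lip against the slope at (147,150). I'll tip the nose up along the slope to take it in.

carry_out(claw=[0.5,0.5,0.5,0.5,0.5,0.5,0.5,0.5,0.5,0.5,0.5,0.5,0.5,0.5,0.5], delta_pos=[[0.1,0,0.35],[0.1,0,0.35],[0,0,0.42],[0,0,0.42],[-0.03,0,0.42],[-0.03,0,0.42],[-0.03,0,0.42],[-0.03,0,0.42],[-0.03,0,0.42],[0,0,0],[0.09,0,-0.73],[0.09,0,-0.73],[0.09,0,-0.73],[0.09,0,-0.73],[0,0,0]], angular=[[0,0.0347,0],[0,0.0347,0],[0,0.0549,0],[0,0.0549,0],[0,0.0549,0],[0,0.0549,0],[0,0.0549,0],[0,0.0549,0],[0,0.0549,0],[0,0,0],[0,0,0],[0,0,0],[0,0,0],[0,0,0],[0,0,0]])

```text
clock: 31.3
position: [0.5935, -0.3021, 0.0412]
ee_rot: [-2.167, -1.811, -0.48]
force: [0.9, -0.8, -0.8]
width: 0.148
gripper_force: 50.0
```

```bash
python3 - <<'E'
from h import *
s=arm.observe();print(s['clock'],frontF(),s['force'],s['width'])
p=arm.get_image('top')
blobs(p)
cv2.imwrite('pics/c8.png',cv2.resize(p['frame'][200:300,360:550,::-1],None,fx=4,fy=4,interpolation=2))
E
```

```text
31.3 (array([0.01183559, 0.14251851, 0.05085106]), np.float64(-24.959261537842288), np.float64(79.78939132942762)) [ 0.89476227 -0.78618058 -0.76193139] 0.1477283122895284
73 [471.6 231. ] [ 0.046 -0.031  0.018]
215 [425.9 235.7] [0.022 0.071 0.018]
98 [395.4 259.6] [-0.041  0.134  0.018]
```

View pics/c8.png

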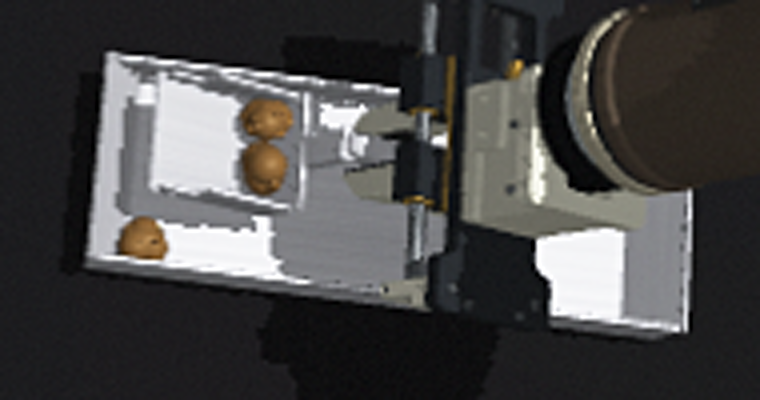

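Both stones are at the back of the pan and the third is still at (142,240). I'll go for it now.

```bash
python3 - <<'E'
from h import *
a=wp(.09,.055,-22,6,x=-.020);a=wp(.095,.007,0.5,6,a,x=-.020);a=wp(.138,.0045,.5,8,a,x=-.020)
E
```

```text
6 x dp_cm [-0.74, -0.53, -0.52] ang [-0.0, -0.0086, 0.0001] mm/row 10.5 deg/row 0.5
6 x dp_cm [0.2, 0.0, 0.07] ang [-0.0, -0.0654, -0.0] mm/row 2.2 deg/row 3.7
8 x dp_cm [0.54, -0.0, 0.03] ang [0.0, 0.0, 0.0] mm/row 5.4 deg/row 0.0
```

carry_out(claw=[0.5,0.5,0.5,0.5,0.5,0.5,0.5,0.5,0.5,0.5,0.5,0.5,0.5], delta_pos=[[-0.74,-0.53,-0.52],[-0.74,-0.53,-0.52],[-0.74,-0.53,-0.52],[-0.74,-0.53,-0.52],[-0.74,-0.53,-0.52],[-0.74,-0.53,-0.52],[0.2,0,0.07],[0.2,0,0.07],[0.2,0,0.07],[0.2,0,0.07],[0.2,0,0.07],[0.2,0,0.07],[0,0,0]], angular=[[0,-0.0086,0],[0,-0.0086,0],[0,-0.0086,0],[0,-0.0086,0],[0,-0.0086,0],[0,-0.0086,0],[0,-0.0654,0],[0,-0.0654,0],[0,-0.0654,0],[0,-0.0654,0],[0,-0.0654,0],[0,-0.0654,0],[0,0,0]])

```text
clock: 32.65
position: [0.5558, -0.3327, 0.0508]
ee_rot: [2.401, 2.017, -0.009]
force: [0.2, 0.7, -2.2]
width: 0.15
gripper_force: 50.0
```

carry_out(claw=[0.5,0.5,0.5,0.5,0.5,0.5,0.5,0.5,0.5], delta_pos=[[0.54,0,0.03],[0.54,0,0.03],[0.54,0,0.03],[0.54,0,0.03],[0.54,0,0.03],[0.54,0,0.03],[0.54,0,0.02],[0.54,0,0.02],[0,0,0]], angular=[[0,0,0],[0,0,0],[0,0,0],[0,0,0],[0,0,0],[0,0,0],[0,0,0],[0,0,0],[0,0,0]])

```text
clock: 33.55
position: [0.5625, -0.2924, 0.0472]
ee_rot: [2.406, 2.013, -0.008]
force: [-0.3, -0.4, -2.0]
width: 0.15
gripper_force: 50.0
```

```bash
python3 - <<'E'
from h import *
s=arm.observe();print(s['clock'],frontF(),s['force'],s['width'])
p=arm.get_image('top')
blobs(p)
cv2.imwrite('pics/c9.png',cv2.resize(p['frame'][200:300,360:550,::-1],None,fx=4,fy=4,interpolation=2))
a=wp(.139,.0055,-3,2,x=-.018);a=wp(.149,.022,-25,7,a,x=-.018);a=wp(.14,.05,-25,4,a,x=-.018)
E
```

```text
33.55 (array([-0.02054503,  0.13910238,  0.00447133]), np.float64(0.39147974069238095), np.float64(79.82324146947471)) [-0.25792261 -0.43297906 -1.99724864] 0.15045767000839214
100 [413.6 244. ] [-0.     0.097  0.018]
90 [393.  257.1] [-0.036  0.14   0.018]
116 [414.5 258.9] [-0.034  0.092  0.018]
2 x dp_cm [-0.11, 0.12, 0.28] ang [-0.0001, 0.0297, 0.0009] mm/row 3.3 deg/row 1.7
7 x dp_cm [-0.02, -0.0, 0.43] ang [0.0, 0.0549, 0.0] mm/row 4.3 deg/row 3.1
4 x dp_cm [0.09, 0.0, -0.73] ang [0.0, 0.0, 0.0] mm/row 7.4 deg/row 0.0
```

View pics/c9.png

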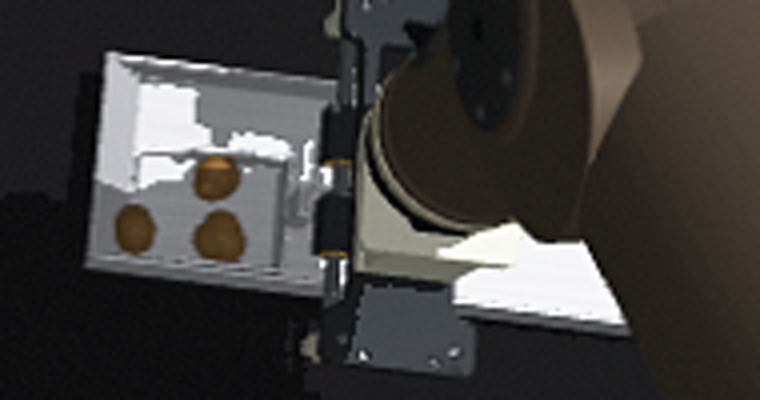

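The third stone is now on the pan lip at (135,228), with the other two at (217,177) and (220,235). I'll do the same nose-up scoop along the slope.

carry_out(claw=[0.5,0.5,0.5,0.5,0.5,0.5,0.5,0.5,0.5,0.5,0.5,0.5,0.5,0.5,0.5], delta_pos=[[0.08,0.08,0.33],[0.08,0.08,0.33],[0,0,0.42],[0,0,0.42],[-0.03,0,0.42],[-0.03,0,0.42],[-0.03,0,0.42],[-0.03,0,0.42],[-0.03,0,0.42],[0,0,0],[0.09,0,-0.73],[0.09,0,-0.73],[0.09,0,-0.73],[0.09,0,-0.73],[0,0,0]], angular=[[0,0.0347,0],[0,0.0347,0],[0,0.0549,0],[0,0.0549,0],[0,0.0549,0],[0,0.0549,0],[0,0.0549,0],[0,0.0549,0],[0,0.0549,0],[0,0,0],[0,0,0],[0,0,0],[0,0,0],[0,0,0],[0,0,0]])

```text
clock: 35.1
position: [0.5638, -0.2968, 0.0405]
ee_rot: [-2.161, -1.806, -0.49]
force: [0.7, -0.1, -0.8]
width: 0.146
gripper_force: 50.0
```

```bash
python3 - <<'E'
from h import *
s=arm.observe();print(s['clock'],frontF(),s['force'],s['width'],np.round(s['joints'],2))
p=arm.get_image('top')
blobs(p)
W=np.array([.557,.308]);yaw=np.radians(210)
t=np.radians(-25)
q,r=pose()
a=rows(q+[0,0,.17],r,8)
# above well, F at centre, still nose up
f=tcpF([W[0],W[1],.26],yaw,t);print(f)
m=[.56,0,.25]
a=rows(m,tool(np.radians(145),t),18,a)
a=rows(f,tool(yaw,t),18,a)
E
```

```text
35.1 (array([-0.01830587,  0.14235841,  0.0512307 ]), np.float64(-25.508052563665743), np.float64(79.79762994043557)) [ 0.67386987 -0.05551658 -0.79817995] 0.14593001166572017 [ 1.06  0.91 -0.76  1.51  0.18  1.03  0.21]
76 [471.1 246.9] [ 0.009 -0.032  0.018]
296 [421.2 250.8] [-0.014  0.079  0.018]
8 x dp_cm [0.92, 0.0, -1.92] ang [0.0, 0.0, 0.0] mm/row 21.3 deg/row 0.0
[0.66106399 0.36808137 0.25030906]
18 x dp_cm [1.57, 0.59, 0.5] ang [0.027, -0.0004, -0.0572] mm/row 17.5 deg/row 3.6
18 x dp_cm [-0.39, 2.2, -0.18] ang [0.0266, 0.0, -0.0571] mm/row 22.4 deg/row 3.6
```

carry_out(claw=[0.5,0.5,0.5,0.5,0.5,0.5,0.5,0.5,0.5,0.5], delta_pos=[[0.5,0,-1],[0.92,0,-1.92],[0.92,0,-1.92],[0.92,0,-1.92],[0.92,0,-1.92],[0.92,0,-1.92],[0.92,0,-1.92],[0.92,0,-1.92],[0.5,0,-1],[0,0,0]], angular=[[0,0,0],[0,0,0],[0,0,0],[0,0,0],[0,0,0],[0,0,0],[0,0,0],[0,0,0],[0,0,0],[0,0,0]])

```text
clock: 36.15
position: [0.5642, -0.2958, 0.2128]
ee_rot: [-2.161, -1.807, -0.491]
force: [0.3, 0.3, -2.1]
width: 0.15
gripper_force: 50.0
```

carry_out(claw=[0.5,0.5,0.5,0.5,0.5,0.5,0.5,0.5,0.5,0.5,0.5,0.5,0.5,0.5,0.5,0.5,0.5,0.5], delta_pos=[[1.57,0.59,0.5],[1.57,0.59,0.5],[1.57,0.59,0.5],[1.57,0.59,0.5],[1.57,0.59,0.5],[1.57,0.59,0.5],[1.57,0.59,0.5],[1.57,0.59,0.5],[1.57,0.59,0.5],[1.57,0.59,0.5],[1.57,0.59,0.5],[1.57,0.59,0.5],[1.57,0.59,0.5],[1.57,0.59,0.5],[1.57,0.59,0.5],[1.57,0.59,0.5],[1.57,0.59,0.5],[1.57,0.59,0.5]], angular=[[0.027,0,-0.0572],[0.027,0,-0.0572],[0.027,0,-0.0572],[0.027,0,-0.0572],[0.027,0,-0.0572],[0.027,0,-0.0572],[0.027,0,-0.0572],[0.027,0,-0.0572],[0.027,0,-0.0572],[0.027,0,-0.0572],[0.027,0,-0.0572],[0.027,0,-0.0572],[0.027,0,-0.0572],[0.027,0,-0.0572],[0.027,0,-0.0572],[0.027,0,-0.0572],[0.027,0,-0.0572],[0.027,0,-0.0572]])

```text
clock: 37.95
position: [0.5589, 0.0011, 0.2519]
ee_rot: [-0.808, -2.591, -0.188]
force: [-0.7, 0.3, -1.5]
width: 0.147
gripper_force: 50.0
```

```bash
python3 - <<'E'
from h import *
s=arm.observe();print(s['clock'],s['position'],frontF(),s['width'],np.round(s['joints'],2))
yaw=np.radians(210);t=np.radians(-20)
f=tcpF([.557,.308,.26],yaw,t);print(f)
a=rows(f,tool(yaw,t),20)
E
```

```text
37.95 [0.55893965 0.00105918 0.25189513] (array([-0.18550942,  0.36414085,  0.26237257]), np.float64(-25.37492429712677), np.float64(145.42437138707848)) 0.14713190194906503 [ 0.6   0.77 -1.04  1.34  0.28  1.63  0.57]
[0.66139946 0.36827506 0.26081881]
20 x dp_cm [-0.37, 1.97, -0.18] ang [0.022, -0.0041, -0.052] mm/row 20.1 deg/row 3.2
```

carry_out(claw=[0.5,0.5,0.5,0.5,0.5,0.5,0.5,0.5,0.5,0.5], delta_pos=[[-0.37,1.97,-0.18],[-0.37,1.97,-0.18],[-0.37,1.97,-0.18],[-0.37,1.97,-0.18],[-0.37,1.97,-0.18],[-0.37,1.97,-0.18],[-0.37,1.97,-0.18],[-0.37,1.97,-0.18],[-0.37,1.97,-0.18],[-0.37,1.97,-0.18]], angular=[[0.022,-0.004,-0.052],[0.022,-0.004,-0.052],[0.022,-0.004,-0.052],[0.022,-0.004,-0.052],[0.022,-0.004,-0.052],[0.022,-0.004,-0.052],[0.022,-0.004,-0.052],[0.022,-0.004,-0.052],[0.022,-0.004,-0.052],[0.022,-0.004,-0.052]])

```text
clock: 38.95
position: [0.6655, 0.169, 0.2551]
ee_rot: [-0.053, -2.745, -0.033]
force: [-0.5, -0.6, -2.5]
width: 0.149
gripper_force: 50.0
```

```bash
python3 - <<'E'
from h import *
s=arm.observe();print(s['clock'],s['position'],s['width'],np.round(s['joints'],2))
yaw=np.radians(210)
for dg in(-20,-10): 
    t=np.radians(dg);f=tcpF([.557,.308,.24],yaw,t);a=rows(f,tool(yaw,t),10)
E
```

```text
38.95 [0.66547629 0.16904427 0.25513298] 0.149227929886363 [ 0.1   0.96 -1.02  0.87  0.51  1.91  0.86]
10 x dp_cm [-0.42, 1.98, 0.01] ang [0.022, -0.0042, -0.0521] mm/row 20.2 deg/row 3.3
10 x dp_cm [-0.34, 1.98, -0.13] ang [0.0174, -0.0212, -0.0539] mm/row 20.1 deg/row 3.5
```

```bash
python3 - <<'E'
from h import *
p,r=pose();M=r.as_matrix()
yaw=np.arctan2(M[1,0],M[0,0]);t=np.radians(-10)
a=rows(p,tool(yaw,t),4)
y2=np.radians(210);f=tcpF([.557,.308,.24],y2,t);a=rows(f,tool(y2,t),12,a)
E
```

```text
4 x dp_cm [0.0, 0.0, 0.0] ang [0.0042, -0.0555, -0.0005] mm/row 0.0 deg/row 3.2
12 x dp_cm [-0.3, 1.64, -0.11] ang [0.0081, 0.0, -0.0459] mm/row 16.8 deg/row 2.7
```

carry_out(claw=[0.5,0.5,0.5,0.5,0.5,0.5,0.5,0.5,0.5,0.5,0.5,0.5,0.5,0.5,0.5,0.5,0.5], delta_pos=[[0,0,0],[0,0,0],[0,0,0],[0,0,0],[-0.3,1.64,-0.11],[-0.3,1.64,-0.11],[-0.3,1.64,-0.11],[-0.3,1.64,-0.11],[-0.3,1.64,-0.11],[-0.3,1.64,-0.11],[-0.3,1.64,-0.11],[-0.3,1.64,-0.11],[-0.3,1.64,-0.11],[-0.3,1.64,-0.11],[-0.3,1.64,-0.11],[-0.3,1.64,-0.11],[0,0,0]], angular=[[0.004,-0.0555,0],[0.004,-0.0555,0],[0.004,-0.0555,0],[0.004,-0.0555,0],[0.008,0,-0.0459],[0.008,0,-0.0459],[0.008,0,-0.0459],[0.008,0,-0.0459],[0.008,0,-0.0459],[0.008,0,-0.0459],[0.008,0,-0.0459],[0.008,0,-0.0459],[0.008,0,-0.0459],[0.008,0,-0.0459],[0.008,0,-0.0459],[0.008,0,-0.0459],[0,0,0]])

```text
clock: 40.65
position: [0.6579, 0.3694, 0.2619]
ee_rot: [0.772, -2.869, 0.063]
force: [-0.3, 1.1, -2.2]
width: 0.149
gripper_force: 50.0
```

```bash
python3 - <<'E'
from h import *
s=arm.observe();print(s['clock'],s['position'],s['width'],np.round(s['joints'],2))
F,dg,yw=frontF();print(R.from_euler('z',D[2]).apply(F)+[D[0],D[1],0],dg,yw)
y=np.radians(210)
a=None
for z,dg,n in((.17,-10,4),(.12,10,4),(.095,30,4),(.085,62,6)):
    t=np.radians(dg);a=rows(tcpF([.562,.311,z],y,t),tool(y,t),n,a);print(a[0])
save(arm.get_image('scene'),'s10.png')
E
```

```text
40.65 [0.65794657 0.36936501 0.26194241] 0.1487906902310644 [-0.22  0.95 -1.07  0.83  0.73  1.83  1.15]
[0.55532556 0.3099506  0.24022017] -10.00833188285875 -149.86756444704542
4 x dp_cm [-0.46, -0.07, 1.7] ang [0.0007, -0.0, 0.0006] mm/row 17.6 deg/row 0.1
[0.66469026 0.37028825 0.19173968]
4 x dp_cm [0.35, -0.0, 0.29] ang [0.0, -0.0873, -0.0] mm/row 4.6 deg/row 5.0
[0.65205803 0.36299503 0.18098417]
4 x dp_cm [0.6, -0.0, -0.37] ang [0.0, -0.0873, -0.0] mm/row 7.0 deg/row 5.0
[0.62856347 0.34943044 0.18787307]
6 x dp_cm [0.56, 0.0, -0.91] ang [0.0, -0.0931, -0.0] mm/row 10.7 deg/row 5.3
[0.57582738 0.31898324 0.20449088]
```

View pics/s10.png

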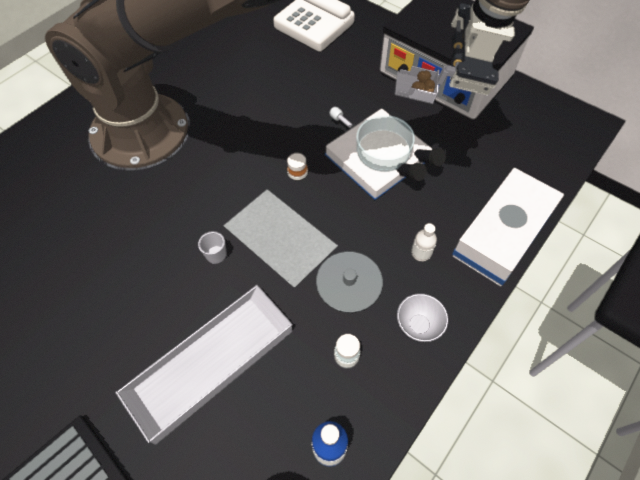

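The dish is empty. All three stones are in the scoop, seen at (425,82), above the well. I'll lower it and pour.

```bash
python3 - <<'E'
from h import *
y=np.radians(210)
a=None
for z,dg,n in((.105,-8,7),(.1,2,3),(.093,30,5),(.084,62,6)):
    t=np.radians(dg);a=rows(tcpF([.565,.3125,z],y,t),tool(y,t),n,a)
E
```

```text
7 x dp_cm [-0.42, -0.01, 1.83] ang [0.0003, -0.005, -0.0003] mm/row 18.8 deg/row 0.3
3 x dp_cm [0.25, 0.0, -0.48] ang [-0.0, -0.0582, -0.0] mm/row 5.4 deg/row 3.3
5 x dp_cm [0.5, 0.0, -0.95] ang [0.0, -0.0977, -0.0] mm/row 10.7 deg/row 5.6
6 x dp_cm [0.54, 0.0, -0.92] ang [0.0, -0.0931, -0.0] mm/row 10.7 deg/row 5.3
```

carry_out(claw=[0.5,0.5,0.5,0.5,0.5,0.5,0.5,0.5,0.5,0.5,0.5,0.5], delta_pos=[[-0.42,0,1.83],[-0.42,0,1.83],[-0.42,0,1.83],[-0.42,0,1.83],[-0.42,0,1.83],[-0.42,0,1.83],[-0.42,0,1.83],[0,0,0],[0.25,0,-0.48],[0.25,0,-0.48],[0.25,0,-0.48],[0,0,0]], angular=[[0,-0.005,0],[0,-0.005,0],[0,-0.005,0],[0,-0.005,0],[0,-0.005,0],[0,-0.005,0],[0,-0.005,0],[0,0,0],[0,-0.0582,0],[0,-0.0582,0],[0,-0.0582,0],[0,0,0]])

```text
clock: 41.9
position: [0.6627, 0.3659, 0.1486]
ee_rot: [-0.793, 3.001, 0.015]
force: [0.3, -0.0, -2.2]
width: 0.146
gripper_force: 50.0
```

```bash
python3 - <<'E'
from h import *
s=arm.observe();print(s['clock'],s['position'],s['width'],np.round(s['joints'],2),s['force'])
F,dg,yw=frontF();print(R.from_euler('z',D[2]).apply(F)+[D[0],D[1],0],dg,yw)
y=np.radians(210)
a=None
for z,dg,n in((.093,30,5),(.084,62,6)):
    t=np.radians(dg);a=rows(tcpF([.565,.3125,z],y,t),tool(y,t),n,a)
E
```

```text
41.9 [0.66268087 0.36587084 0.14857065] 0.14617055079722185 [-0.06  0.93 -1.1   1.27  0.83  1.37  0.98] [ 0.30053047 -0.00615023 -2.19487335]
[0.56593111 0.31086815 0.10223289] 2.2159069020574256 -150.3822557253039
5 x dp_cm [0.5, 0.05, -0.89] ang [-0.0004, -0.097, -0.0013] mm/row 10.3 deg/row 5.6
6 x dp_cm [0.54, 0.0, -0.92] ang [0.0, -0.0931, -0.0] mm/row 10.7 deg/row 5.3
```

carry_out(claw=[0.5,0.5,0.5,0.5,0.5,0.5,0.5,0.5,0.5,0.5,0.5,0.5,0.5,0.5,0.5], delta_pos=[[0.5,0.05,-0.89],[0.5,0.05,-0.89],[0.5,0.05,-0.89],[0.5,0.05,-0.89],[0.5,0.05,-0.89],[0.54,0,-0.92],[0.54,0,-0.92],[0.54,0,-0.92],[0.54,0,-0.92],[0.54,0,-0.92],[0.54,0,-0.92],[0,0,0],[0,0,0],[0,0,0],[0,0,0]], angular=[[0,-0.097,-0.001],[0,-0.097,-0.001],[0,-0.097,-0.001],[0,-0.097,-0.001],[0,-0.097,-0.001],[0,-0.0931,0],[0,-0.0931,0],[0,-0.0931,0],[0,-0.0931,0],[0,-0.0931,0],[0,-0.0931,0],[0,0,0],[0,0,0],[0,0,0],[0,0,0]])

```text
clock: 43.4
position: [0.5943, 0.3229, 0.1999]
ee_rot: [-0.552, 2.091, 0.277]
force: [-0.3, -0.2, -2.0]
width: 0.149
gripper_force: 50.0
```

```bash
python3 - <<'E'
from h import *
s=arm.observe();print(s['clock'],s['position'],s['width'],np.round(s['joints'],2),s['force'])
F,dg,yw=frontF();print(R.from_euler('z',D[2]).apply(F)+[D[0],D[1],0],dg,yw)
c=arm.get_image('top')['frame'][200:380,100:260];d=arm.get_image('scene')['frame'][30:210,300:500]
cv2.imwrite('pics/c11.png',np.hstack([cv2.resize(i,(400,400),interpolation=2) for i in(c,d)])[:,:,::-1])
y=np.radians(210);a=None
for z,dg,n in((.12,62,3),(.22,0,12)):
    t=np.radians(dg);a=rows(tcpF([.565,.3125,z],y,t),tool(y,t),n,a)
E
```

```text
43.4 [0.5942805  0.32291408 0.19987334] 0.1492352553465239 [ 0.22  0.63 -1.14  2.32  2.36  0.83 -0.61] [-0.28129644 -0.21167533 -1.97578633]
[0.57193576 0.30834038 0.08230923] 56.846969536409446 -149.52057122842822
3 x dp_cm [-0.9, 0.16, -1.1] ang [-0.0071, -0.0301, 0.002] mm/row 14.3 deg/row 1.8
12 x dp_cm [-0.82, -0.0, 0.31] ang [0.0, 0.0902, 0.0] mm/row 8.7 deg/row 5.2
```

View pics/c11.png

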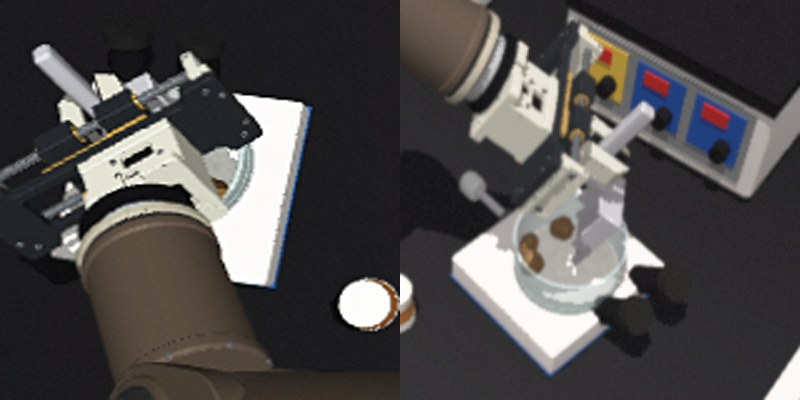

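All three stones are in the well, visible at (560,228) and around (528,252) in the right-hand half, and the scoop is empty. I'll back it out and level it.

carry_out(claw=[0.5,0.5,0.5,0.5,0.5,0.5,0.5,0.5,0.5,0.5,0.5,0.5,0.5,0.5,0.5,0.5,0.5], delta_pos=[[-1.2,0,-0.8],[-1.2,0,-0.8],[-1.2,0,-0.8],[-1.2,0,-0.8],[-0.82,0,0.31],[-0.82,0,0.31],[-0.82,0,0.31],[-0.82,0,0.31],[-0.82,0,0.31],[-0.82,0,0.31],[-0.82,0,0.31],[-0.82,0,0.31],[-0.82,0,0.31],[-0.82,0,0.31],[-0.82,0,0.31],[0,0,0],[0,0,0]], angular=[[0,0,0],[0,0,0],[0,0,0],[0,0,0],[0,0.0902,0],[0,0.0902,0],[0,0.0902,0],[0,0.0902,0],[0,0.0902,0],[0,0.0902,0],[0,0.0902,0],[0,0.0902,0],[0,0.0902,0],[0,0.0902,0],[0,0.0902,0],[0,0,0],[0,0,0]])

```text
clock: 45.2
position: [0.6647, 0.3479, 0.2667]
ee_rot: [-0.722, 2.898, -0.012]
force: [-1.4, 0.2, -0.8]
width: 0.149
gripper_force: 50.0
```

```bash
python3 - <<'E'
from h import *
s=arm.observe();print(s['clock'],s['position'],s['width'],np.round(s['joints'],2),s['force'])
F,dg,yw=frontF();print(R.from_euler('z',D[2]).apply(F)+[D[0],D[1],0],dg,yw)
# back to mat: scoop pan centre target (.545,-.012), yaw -.13
a=rows([.56,.10,.25],tool(np.radians(90)),20)
c=np.array([.547,-.013]);yw=-.13;g=c-.073*np.array([np.cos(yw),np.sin(yw)]);print(g)
a=rows([g[0],g[1],.20],tool(yw),16,a);a=rows([g[0],g[1],.05],tool(yw),8,a)
E
```

```text
45.2 [0.66468461 0.34785537 0.26666641] 0.1490797135538265 [-0.07  0.72 -0.99  1.27  0.7   1.34  1.04] [-1.39411065  0.17595896 -0.76052545]
[0.57254995 0.29631738 0.20845953] 8.505164287743467 -151.8245434317852
20 x dp_cm [-0.14, -1.61, 0.09] ang [0.0062, 0.0069, 0.1027] mm/row 16.2 deg/row 5.9
[ 0.47461598 -0.00353671]
16 x dp_cm [-0.94, 0.1, 0.31] ang [0.0, -0.0, 0.1063] mm/row 10.0 deg/row 6.1
8 x dp_cm [0.0, -0.0, 1.88] ang [0.0, 0.0, 0.0] mm/row 18.8 deg/row 0.0
```

carry_out(claw=[0.5,0.5,0.5,0.5,0.5,0.5,0.5,0.5,0.5,0.5,0.5,0.5,0.5,0.5,0.5,0.5,0.5,0.5,0.5,0.5], delta_pos=[[-0.14,-1.61,0.09],[-0.14,-1.61,0.09],[-0.14,-1.61,0.09],[-0.14,-1.61,0.09],[-0.14,-1.61,0.09],[-0.14,-1.61,0.09],[-0.14,-1.61,0.09],[-0.14,-1.61,0.09],[-0.14,-1.61,0.09],[-0.14,-1.61,0.09],[-0.14,-1.61,0.09],[-0.14,-1.61,0.09],[-0.14,-1.61,0.09],[-0.14,-1.61,0.09],[-0.14,-1.61,0.09],[-0.14,-1.61,0.09],[-0.14,-1.61,0.09],[-0.14,-1.61,0.09],[-0.14,-1.61,0.09],[-0.14,-1.61,0.09]], angular=[[0.0062,0.0069,0.1027],[0.0062,0.0069,0.1027],[0.0062,0.0069,0.1027],[0.0062,0.0069,0.1027],[0.0062,0.0069,0.1027],[0.0062,0.0069,0.1027],[0.0062,0.0069,0.1027],[0.0062,0.0069,0.1027],[0.0062,0.0069,0.1027],[0.0062,0.0069,0.1027],[0.0062,0.0069,0.1027],[0.0062,0.0069,0.1027],[0.0062,0.0069,0.1027],[0.0062,0.0069,0.1027],[0.0062,0.0069,0.1027],[0.0062,0.0069,0.1027],[0.0062,0.0069,0.1027],[0.0062,0.0069,0.1027],[0.0062,0.0069,0.1027],[0.0062,0.0069,0.1027]])

```text
clock: 47.2
position: [0.5583, 0.098, 0.2509]
ee_rot: [2.225, 2.213, 0.0]
force: [0.7, -0.5, -1.1]
width: 0.149
gripper_force: 50.0
```

carry_out(claw=[0.5,0.5,0.5,0.5,0.5,0.5,0.5,0.5,0.5,0.5,0.5,0.5,0.5,0.5,0.5,0.5], delta_pos=[[-0.94,0.1,0.31],[-0.94,0.1,0.31],[-0.94,0.1,0.31],[-0.94,0.1,0.31],[-0.94,0.1,0.31],[-0.94,0.1,0.31],[-0.94,0.1,0.31],[-0.94,0.1,0.31],[-0.94,0.1,0.31],[-0.94,0.1,0.31],[-0.94,0.1,0.31],[-0.94,0.1,0.31],[-0.94,0.1,0.31],[-0.94,0.1,0.31],[-0.94,0.1,0.31],[-0.94,0.1,0.31]], angular=[[0,0,0.1063],[0,0,0.1063],[0,0,0.1063],[0,0,0.1063],[0,0,0.1063],[0,0,0.1063],[0,0,0.1063],[0,0,0.1063],[0,0,0.1063],[0,0,0.1063],[0,0,0.1063],[0,0,0.1063],[0,0,0.1063],[0,0,0.1063],[0,0,0.1063],[0,0,0.1063]])

```text
clock: 48.8
position: [0.473, -0.0046, 0.2014]
ee_rot: [3.133, -0.213, 0.004]
force: [0.2, 0.5, -1.3]
width: 0.147
gripper_force: 50.0
```

```bash
python3 - <<'E'
from h import *
s=arm.observe();print(s['clock'],s['position'],s['width'],np.round(s['joints'],2),s['force'])
print(frontF())
yw=-.13;g=[.4746,-.0035]
a=rows([g[0],g[1],.15],tool(yw),8);a=rows([g[0],g[1],.047],tool(yw),6,a)
E
```

```text
48.8 [ 0.47300928 -0.00460225  0.2013655 ] 0.14671819573846615 [ 0.13  0.23 -0.28  1.95  0.08  0.97 -1.9 ] [ 0.24962967  0.51387278 -1.31071025]
(array([-0.04667851,  0.29848183,  0.15966729]), np.float64(-0.1529174493463495), np.float64(-7.777717561668658))
8 x dp_cm [0.02, -0.02, 0.64] ang [0.0002, -0.0003, -0.0007] mm/row 6.4 deg/row 0.0
6 x dp_cm [0.0, -0.0, 1.72] ang [0.0, 0.0, 0.0] mm/row 17.2 deg/row 0.0
```

carry_out(claw=[0.5,0.5,0.5,0.5,0.5,0.5,0.5,0.5,0.5,0.5,0.5,0.5,0.5,0.5], delta_pos=[[0,0,2],[0,0,2.5],[0,0,2.5],[0,0,2.5],[0,0,2.5],[0,0,2],[0,0,1],[0,0,0.3],[0,0,0.15],[0,0,0.15],[0,0,0],[0,0,0],[0,0,0],[0,0,0]], angular=[[0,0,0],[0,0,0],[0,0,0],[0,0,0],[0,0,0],[0,0,0],[0,0,0],[0,0,0],[0,0,0],[0,0,0],[0,0,0],[0,0,0],[0,0,0],[0,0,0]])

```text
clock: 50.2
position: [0.475, -0.0043, 0.0454]
ee_rot: [3.133, -0.204, 0.001]
force: [0.5, -0.5, -0.6]
width: 0.148
gripper_force: 50.0
```

```bash
python3 - <<'E'
from h import *
from fit import *
s=arm.observe();print(s['clock'],s['position'],s['force'])
P=[arm.get_image('scene'),arm.get_image('top')]
print('cover',fit('cover',[.6918,-.0139],0,P,False))
for p in P: print([onz(p,px(r['centre']),0).round(3) for r in arm.place_of('cover',p)[:1]])
E
```

```text
50.2 [ 0.47500387 -0.00430666  0.04542156] [ 0.54056302 -0.50165835 -0.55693835]
cover (array([ 0.6915, -0.0146]), np.float64(0.958), 2)
[array([ 0.692, -0.008,  0.   ])]
[array([ 0.691, -0.006,  0.   ])]
```

carry_out(claw=[0.5,0.5,5.5,5.5,5.5,5.5,5.5,5.5,5.5,5.5], delta_pos=[[0,0,0.05],[0,0,0],[0,0,0],[0,0,0],[0,0,0],[0,0,0],[0,0,-2],[0,0,-3],[0,0,-4],[0,0,-4]], angular=[[0,0,0],[0,0,0],[0,0,0],[0,0,0],[0,0,0],[0,0,0],[0,0,0],[0,0,0],[0,0,0],[0,0,0]])

```text
clock: 51.5
position: [0.4743, -0.004, 0.176]
ee_rot: [3.133, -0.204, -0.001]
force: [1.9, -0.0, -0.2]
width: 0.599
gripper_force: 0.0
```

```bash
python3 - <<'E'
from h import *
from fit import *
s=arm.observe();print(s['clock'],s['position'],np.round(s['joints'],2))
P=[arm.get_image('scene'),arm.get_image('top')]
print('cover',fit('cover',[.6918,-.0139],0,P,False))
print('scoop',fit('scoop',[.547,-.013,-.13],.003,P))
a=rows([.6915,-.0142,.175],tool(np.pi/2),20)
a=rows([.6915,-.0142,.0205],tool(np.pi/2),7,a)
E
```

```text
51.5 [ 0.47425015 -0.00403317  0.17598763] [ 0.13  0.27 -0.29  1.98  0.1   0.91 -1.91]
cover (array([ 0.6907, -0.0125]), np.float64(0.951), 1)
scoop (array([ 0.5478, -0.0141, -0.1406]), np.float64(0.851), 1)
20 x dp_cm [0.92, 0.81, -0.01] ang [0.0, 0.0001, -0.0851] mm/row 12.3 deg/row 4.9
7 x dp_cm [0.0, -0.0, 2.21] ang [0.0, 0.0, 0.0] mm/row 22.1 deg/row 0.0
```

carry_out(claw=[5.5,5.5,5.5,5.5,5.5,5.5,5.5,5.5,5.5,5.5,5.5,5.5,5.5,5.5,5.5,5.5,5.5,5.5,5.5,5.5], delta_pos=[[0.92,0.81,0],[0.92,0.81,0],[0.92,0.81,0],[0.92,0.81,0],[0.92,0.81,0],[0.92,0.81,0],[0.92,0.81,0],[0.92,0.81,0],[0.92,0.81,0],[0.92,0.81,0],[0.92,0.81,0],[0.92,0.81,0],[0.92,0.81,0],[0.92,0.81,0],[0.92,0.81,0],[0.92,0.81,0],[0.92,0.81,0],[0.92,0.81,0],[0.92,0.81,0],[0.92,0.81,0]], angular=[[0,0,-0.0851],[0,0,-0.0851],[0,0,-0.0851],[0,0,-0.0851],[0,0,-0.0851],[0,0,-0.0851],[0,0,-0.0851],[0,0,-0.0851],[0,0,-0.0851],[0,0,-0.0851],[0,0,-0.0851],[0,0,-0.0851],[0,0,-0.0851],[0,0,-0.0851],[0,0,-0.0851],[0,0,-0.0851],[0,0,-0.0851],[0,0,-0.0851],[0,0,-0.0851],[0,0,-0.0851]])

```text
clock: 53.8
position: [0.6908, -0.0135, 0.1725]
ee_rot: [-2.216, -2.226, 0.005]
force: [-0.4, -0.2, 0.2]
width: 0.603
gripper_force: 0.0
```

```bash
python3 - <<'E'
from h import *
from fit import *
s=arm.observe();print(s['clock'],s['position'],np.round(s['joints'],2))
P=[arm.get_image('scene'),arm.get_image('top')]
print('cover',fit('cover',[.6918,-.0139],0,P,False))
print('scoop',fit('scoop',[.547,-.013,-.13],.003,P))
a=rows([.6915,-.0142,.0205],tool(np.pi/2),7)
for r in arm.trace('well_rim',P[1])[:1]: print(r['conf'],r['region'].sum(),px(r['centre']))
E
```

```text
53.8 [ 0.69082712 -0.01351472  0.1724736 ] [ 0.28  0.66 -0.58  1.42  0.37  1.18 -0.34]
cover (array([ 0.691 , -0.0135]), np.float64(0.65), 2)
scoop (array([ 0.5666, -0.0299,  0.0272]), np.float64(0.904), 2)
7 x dp_cm [0.0, 0.01, 2.19] ang [-0.0002, 0.0003, -0.0002] mm/row 21.9 deg/row 0.0
0.95 8257 [167.616, 273.79200000000003]
```

The scoop has been knocked slightly while I was elsewhere and is now at (0.567, -0.030). I'll re-centre it at the end and do the cover now.

carry_out(claw=[5.5,5.5,5.5,5.5,5.5,5.5,5.5,5.5,1,1,1,1,1,1,1,1,1], delta_pos=[[0,0,2.19],[0,0,2.19],[0,0,2.19],[0,0,2.19],[0,0,2.19],[0,0,2.19],[0,0,2.1],[0,0,0],[0,0,0],[0,0,0],[0,0,0],[0,0,0],[0,0,0],[0,0,0],[0,0,0],[0,0,0],[0,0,0]], angular=[[0,0,0],[0,0,0],[0,0,0],[0,0,0],[0,0,0],[0,0,0],[0,0,0],[0,0,0],[0,0,0],[0,0,0],[0,0,0],[0,0,0],[0,0,0],[0,0,0],[0,0,0],[0,0,0],[0,0,0]], force=30)

```text
clock: 55.85
position: [0.6918, -0.0138, 0.0235]
ee_rot: [2.219, 2.221, -0.0]
force: [-1.5, -0.1, 5.1]
width: 0.3
gripper_force: 30.0
```

carry_out(claw=[1,1,1,1,1,1,1,1], delta_pos=[[0,0,-1],[0,0,-3],[0,0,-3],[0,0,-3],[0,0,-3],[0,0,-3],[0,0,-2],[0,0,0]], angular=[[0,0,0],[0,0,0],[0,0,0],[0,0,0],[0,0,0],[0,0,0],[0,0,0],[0,0,0]])

```text
clock: 56.65
position: [0.6928, -0.0129, 0.2065]
ee_rot: [2.217, 2.219, 0.005]
force: [-0.1, 0.6, -2.5]
width: 0.295
gripper_force: 30.0
```

```bash
python3 - <<'E'
from h import *
from fit import *
s=arm.observe();print(s['clock'],s['position'],s['width'],s['gripper_force'],s['force'])
P=[arm.get_image('scene'),arm.get_image('top')]
for p in P:
    for r in arm.trace('well_rim',p)[:1]: print(r['conf'],r['region'].sum(),onz(p,px(r['centre']),.045))
    for l in('well_rim','well_floor','viewer','rod_knob'):
        z=dict(well_rim=.09,well_floor=.045,rod_knob=.03).get(l,0)
        for r in arm.place_of(l,p)[:1]: print(l,round(r['conf'],2),onz(p,px(r['centre']),z).round(4))
for nm,pt in(('w',[cyl(.065,.04,.09),]),('vw',[box(-.11,.07,-.095,.095,0,.04),cyl(.065,.04,.09)])): print(nm,fit('viewer' ,[.558,.309,-.17],0,P,True,pt))
print(fit('viewer',[.54,.313,-.17],0,P,True,[box(-.09,.09,-.095,.095,0,.04)]))
a=rows([.559,.308,.20],tool(np.pi/2),12);a=rows([.559,.308,.105],tool(np.pi/2),5,a)
cv2.imwrite('pics/c12.png',cv2.resize(P[1]['frame'][210:370,100:260],(640,640),interpolation=2)[:600,:,::-1])
E
```

```text
56.65 [ 0.69281444 -0.0129412   0.20646607] 0.29525808615505256 29.999778270721436 [-0.14327682  0.64998205 -2.54414735]
0.84 2231 [0.61525752 0.31678392 0.045     ]
well_rim 0.96 [0.5553 0.3002 0.09  ]
well_floor 0.83 [0.5471 0.3083 0.045 ]
viewer 0.92 [0.5343 0.319  0.    ]
0.97 8220 [0.55535584 0.30844532 0.045     ]
well_rim 0.86 [0.5609 0.3063 0.09  ]
well_floor 0.94 [0.5575 0.3104 0.045 ]
viewer 0.72 [0.5381 0.3139 0.    ]
rod_knob 0.68 [0.3874 0.3411 0.03  ]
w (array([ 0.6124,  0.3112, -0.3807]), np.float64(0.434), 2)
vw (array([ 0.5608,  0.303 , -0.2184]), np.float64(0.557), 2)
(array([ 0.5414,  0.3076, -0.22  ]), np.float64(0.555), 2)
12 x dp_cm [2.68, -1.1, 0.02] ang [0.0, 0.0001, 0.0001] mm/row 29.0 deg/row 0.0
5 x dp_cm [0.0, -0.0, 1.9] ang [0.0, 0.0, 0.0] mm/row 19.0 deg/row 0.0
```

carry_out(claw=[1,1,1,1,1,1,1,1,1,1,1,1,1,1,1,1,1,1], delta_pos=[[1.5,-0.6,0],[2.68,-1.1,0],[2.68,-1.1,0],[2.68,-1.1,0],[2.68,-1.1,0],[2.68,-1.1,0],[2.68,-1.1,0],[2.68,-1.1,0],[2.68,-1.1,0],[2.68,-1.1,0],[2.68,-1.1,0],[2.68,-1.1,0],[1,-0.5,0],[0,0,2],[0,0,2],[0,0,2],[0,0,1.5],[0,0,0]], angular=[[0,0,0],[0,0,0],[0,0,0],[0,0,0],[0,0,0],[0,0,0],[0,0,0],[0,0,0],[0,0,0],[0,0,0],[0,0,0],[0,0,0],[0,0,0],[0,0,0],[0,0,0],[0,0,0],[0,0,0],[0,0,0]])

```text
clock: 59.35
position: [0.5578, 0.305, 0.1247]
ee_rot: [2.22, 2.222, -0.007]
force: [-0.6, 0.4, -1.4]
width: 0.298
gripper_force: 30.0
```

```bash
python3 - <<'E'
from h import *
s=arm.observe();print(s['clock'],s['position'],s['width'],s['force'])
a=rows([.558,.306,.117],tool(np.pi/2),4);a=rows([.558,.306,.1045],tool(np.pi/2),6,a)
E
```

```text
59.35 [0.5578121  0.30496724 0.12472926] 0.2980634998296051 [-0.59360183  0.40271564 -1.39141776]
4 x dp_cm [0.03, 0.01, 0.19] ang [-0.0007, 0.0009, 0.0002] mm/row 2.0 deg/row 0.1
6 x dp_cm [0.0, -0.0, 0.21] ang [0.0, 0.0, 0.0] mm/row 2.1 deg/row 0.0
```

carry_out(claw=[1,1,1,1,1,1,1,1,1,1,1,1], delta_pos=[[0.03,0,0.2],[0.03,0,0.2],[0.03,0,0.2],[0,0,0.2],[0,0,0.2],[0,0,0.2],[0,0,0.2],[0,0,0.2],[0,0,0.2],[0,0,0.15],[0,0,0],[0,0,0]], angular=[[0,0,0],[0,0,0],[0,0,0],[0,0,0],[0,0,0],[0,0,0],[0,0,0],[0,0,0],[0,0,0],[0,0,0],[0,0,0],[0,0,0]])

```text
clock: 60.55
position: [0.559, 0.3069, 0.1073]
ee_rot: [2.219, 2.222, -0.002]
force: [1.7, 0.6, -1.7]
width: 0.298
gripper_force: 30.0
```

```bash
python3 - <<'E'
from h import *
s=arm.observe();print(s['clock'],s['position'],s['width'],s['force'],s['ft_torque'])
E
```

```text
60.55 [0.55901419 0.30691915 0.10734767] 0.2977158485103383 [ 1.65819528  0.64004864 -1.73589784] [ 0.00886832 -0.14003187 -0.01459814]
```

carry_out(claw=[1,1,1,1,1,1,5.5,5.5,5.5,5.5,5.5], delta_pos=[[0,0,0.1],[0,0,0.1],[0,0,0.1],[0,0,0.05],[0,0,0],[0,0,0],[0,0,0],[0,0,0],[0,0,0],[0,0,0],[0,0,0]], angular=[[0,0,0],[0,0,0],[0,0,0],[0,0,0],[0,0,0],[0,0,0],[0,0,0],[0,0,0],[0,0,0],[0,0,0],[0,0,0]])

```text
clock: 61.65
position: [0.559, 0.3069, 0.1037]
ee_rot: [2.22, 2.221, -0.002]
force: [0.6, 0.7, 0.6]
width: 0.593
gripper_force: 0.0
```

carry_out(claw=[5.5,5.5,5.5,5.5,5.5,5.5,5.5,5.5,5.5,5.5], delta_pos=[[0,0,-2],[0,0,-3],[0,0,-4],[0,0,-3],[0,-3,0],[0,-4,0],[0,-4,0],[0,-4,0],[0,-1,0],[0,0,0]], angular=[[0,0,0],[0,0,0],[0,0,0],[0,0,0],[0,0,0],[0,0,0],[0,0,0],[0,0,0],[0,0,0],[0,0,0]])

```text
clock: 62.65
position: [0.3978, 0.3072, 0.2243]
ee_rot: [2.216, 2.223, -0.001]
force: [0.4, 0.4, -0.2]
width: 0.6
gripper_force: 0.0
```

```bash
python3 - <<'E'
from h import *
from fit import *
s=arm.observe();print(s['clock'],s['position'],s['width'],s['force'])
P=[arm.get_image('scene'),arm.get_image('top')]
for z in(.078,.082,.087): print('cover',z,fit('cover',[.559,.307],z,P[:1],False),fit('cover',[.559,.307],z,P,False))
for p in P:
    for r in arm.place_of('rod_knob',p)[:1]: print('knob',round(r['conf'],2),onz(p,px(r['centre']),.03).round(4))
print('scoop',fit('scoop',[.5666,-.03,.027],.003,P))
c=P[1]['frame'][200:380,100:260];d=P[0]['frame'][30:210,300:500]
cv2.imwrite('pics/c13.png',np.hstack([cv2.resize(i,(400,400),interpolation=2) for i in(c,d)])[:,:,::-1])
E
```

```text
62.65 [0.3977999  0.30716805 0.22430363] 0.5995313438694939 [ 0.38995808  0.37448367 -0.24747198]
cover 0.078 (array([0.5593, 0.3072]), np.float64(0.96), 1) (array([0.5603, 0.3088]), np.float64(0.954), 2)
cover 0.082 (array([0.5607, 0.3045]), np.float64(0.952), 1) (array([0.5604, 0.3069]), np.float64(0.948), 2)
cover 0.087 (array([0.5626, 0.3009]), np.float64(0.943), 1) (array([0.5612, 0.3036]), np.float64(0.927), 2)
knob 0.72 [0.3879 0.331  0.03  ]
knob 0.77 [0.3857 0.3411 0.03  ]
scoop (array([ 0.567 , -0.0304,  0.0212]), np.float64(0.89), 2)
```

View pics/c13.png

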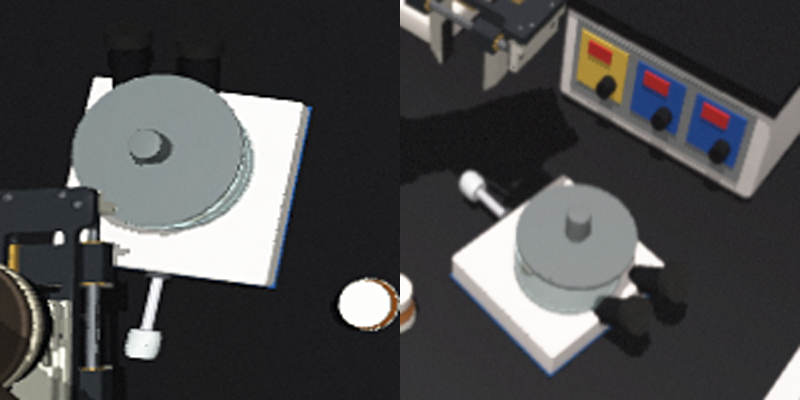

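The cover sits flat on the well. The rod knob shows at crop (143,344) on the left and (469,184) on the right. I'll refine the knob position and the rod direction.

```bash
python3 - <<'E'
from h import *
P={n:arm.get_image(n) for n in('top','scene')}
a=onz(P['top'],[163.2,326],.03);b=onz(P['top'],[157.2,354.8],.03);c=onz(P['scene'],[334.5,112.8],.03);e=onz(P['scene'],[352,127.5],.03)
print(a,b,c,e,np.arctan2(*(a-b)[1::-1]),np.arctan2(*(e-c)[1::-1]))
# viewer front-top edge & right edge (top crop pts)
q=[onz(P['top'],[100+u*.4,200+v*.45],.04) for u,v in((115,263),(273,287),(310,107))]
print(q,np.arctan2(*(q[0]-q[1])[1::-1])-np.pi/2,np.arctan2(*(q[2]-q[1])[1::-1]))
for n,p in P.items():
    h=cv2.cvtColor(p['frame'],cv2.COLOR_RGB2GRAY)
    u,v=(157,355) if n=='top' else (335,113)
    m=np.zeros_like(h);s=np.s_[v-9:v+10,u-9:u+10];m[s]=(h[s]>110);k,l,st,ce=cv2.connectedComponentsWithStats(m)
    i=1+np.argmax(st[1:,4]);print(n,st[i],ce[i],onz(p,ce[i],.03))
yaw=-.17;kn=np.array([.387,.3385])
rows([kn[0],kn[1],.10],tool(yaw),16)
print(arm.observe()['joints'])
E
```

```text
[0.44363592 0.32653623 0.03      ] [0.38395151 0.33911052 0.03      ] [0.37988806 0.33563006 0.03      ] [0.44528351 0.32329671 0.03      ] -0.20764295418219503 -0.18640705528863608
[array([0.46101109, 0.36040415, 0.04      ]), array([0.4316646, 0.225637 , 0.04     ]), array([0.60397545, 0.19137747, 0.04      ])] -0.21440985800584023 -0.1962645258162815
top [150 346  14  16 176] [156.75       353.85795455] [0.38594981 0.3400828  0.03      ]
scene [330 107  15  16 151] [336.82781457 113.74172185] [0.38660311 0.33673315 0.03      ]
16 x dp_cm [0.09, -0.22, 0.77] ang [0.0001, 0.0001, 0.1089] mm/row 8.1 deg/row 6.2
[-0.19096107  0.33138818 -0.7270049   1.8228318   0.24895634  1.081325
 -1.00862643]
```

```bash
python3 - <<'E'
from h import *
a=rows([.386,.3382,.12],tool(np.pi-.19),12);rows([.386,.3382,.0115],tool(np.pi-.19),6,a)
E
```

```text
12 x dp_cm [0.3, 0.07, 0.86] ang [-0.0001, 0.0001, -0.115] mm/row 9.2 deg/row 6.6
6 x dp_cm [0.0, -0.0, 1.81] ang [0.0, 0.0, 0.0] mm/row 18.1 deg/row 0.0
```

carry_out(claw=[5.5,5.5,5.5,5.5,5.5,5.5,5.5,5.5,5.5,5.5,5.5,5.5,5.5], delta_pos=[[0.3,0.07,0.86],[0.3,0.07,0.86],[0.3,0.07,0.86],[0.3,0.07,0.86],[0.3,0.07,0.86],[0.3,0.07,0.86],[0.3,0.07,0.86],[0.3,0.07,0.86],[0.3,0.07,0.86],[0.3,0.07,0.86],[0.3,0.07,0.86],[0.3,0.07,0.86],[0,0,0]], angular=[[0,0,-0.115],[0,0,-0.115],[0,0,-0.115],[0,0,-0.115],[0,0,-0.115],[0,0,-0.115],[0,0,-0.115],[0,0,-0.115],[0,0,-0.115],[0,0,-0.115],[0,0,-0.115],[0,0,-0.115],[0,0,0]])

```text
clock: 64.8
position: [0.385, 0.3377, 0.1196]
ee_rot: [-0.294, -3.126, 0.004]
force: [0.5, -0.1, 0.6]
width: 0.595
gripper_force: 0.0
```

```bash
python3 - <<'E'
from h import *
s=arm.observe();print(s['clock'],s['position'],np.round(s['joints'],2))
rows([.386,.3382,.0115],tool(np.pi-.19),7)
E
```

```text
64.8 [0.38496797 0.33771676 0.11956164] [-0.12  0.57 -0.98  1.92  0.58  0.97  0.01]
7 x dp_cm [-0.01, 0.01, 1.54] ang [-0.0004, -0.0001, 0.0003] mm/row 15.4 deg/row 0.0
```

carry_out(claw=[5.5,5.5,5.5,5.5,5.5,5.5,5.5,5.5,1,1,1,1,1,1,1,1,1], delta_pos=[[0,0,1.54],[0,0,1.54],[0,0,1.54],[0,0,1.54],[0,0,1.54],[0,0,1.54],[0,0,1.54],[0,0,0],[0,0,0],[0,0,0],[0,0,0],[0,0,0],[0,0,0],[0,0,0],[0,0,0],[0,0,0],[0,0,0]], angular=[[0,0,0],[0,0,0],[0,0,0],[0,0,0],[0,0,0],[0,0,0],[0,0,0],[0,0,0],[0,0,0],[0,0,0],[0,0,0],[0,0,0],[0,0,0],[0,0,0],[0,0,0],[0,0,0],[0,0,0]], force=40)

```text
clock: 66.5
position: [0.3859, 0.3379, 0.0132]
ee_rot: [0.298, 3.126, -0.002]
force: [-0.7, -1.9, 5.6]
width: 0.283
gripper_force: 40.0
```

carry_out(claw=[1,1,1,1,1,1,1,1,1], delta_pos=[[-0.3,0,0],[-0.3,0,0],[-0.3,0,0],[-0.3,0,0],[-0.3,0,0],[-0.3,0,0],[-0.2,0,0],[0,0,0],[0,0,0]], angular=[[0,0,0],[0,0,0],[0,0,0],[0,0,0],[0,0,0],[0,0,0],[0,0,0],[0,0,0],[0,0,0]])

```text
clock: 67.4
position: [0.4045, 0.3342, 0.0132]
ee_rot: [-0.297, -3.127, 0.003]
force: [-4.4, -3.1, 7.9]
width: 0.282
gripper_force: 40.0
```

```bash
python3 - <<'E'
from h import *
s=arm.observe();print(s['clock'],s['position'],s['width'],s['gripper_force'],s['force'])
E
```

```text
67.4 [0.40446382 0.33418014 0.01317241] 0.28215602551416813 39.960726499557495 [-4.40671793 -3.05462853  7.90308207]
```

carry_out(claw=[1,1,5.5,5.5,5.5,5.5,5.5,5.5,5.5,5.5,5.5,5.5], delta_pos=[[-0.1,0,0],[0,0,0],[0,0,0],[0,0,0],[0,0,0],[0,0,0],[0,0,-2],[0,0,-4],[0,0,-4],[0,0,-4],[0,0,-3],[0,0,0]], angular=[[0,0,0],[0,0,0],[0,0,0],[0,0,0],[0,0,0],[0,0,0],[0,0,0],[0,0,0],[0,0,0],[0,0,0],[0,0,0],[0,0,0]])

```text
clock: 68.6
position: [0.4074, 0.3363, 0.1868]
ee_rot: [0.298, 3.123, 0.005]
force: [-0.6, 0.2, -0.3]
width: 0.596
gripper_force: 0.0
```

```bash
python3 - <<'E'
from h import *
import math
s=arm.observe();print(s['clock'],s['position'],np.round(s['joints'],2))
v=[.567,-.030,.022];g=np.array(v[:2])-.073*np.array([math.cos(v[2]),math.sin(v[2])])
a=rows([g[0],g[1],.16],tool(v[2]),20);print(g)
a=rows([.44,.15,.19],tool(1.55),18);a=rows([g[0],g[1],.16],tool(v[2]),18,a)
E
```

```text
68.6 [0.40743239 0.33633983 0.18675256] [-0.06  0.52 -1.03  1.81  0.5   1.1   0.11]
20 x dp_cm [-2.7, 0.67, 0.14] ang [0.0004, -0.0002, 0.1465] mm/row 27.8 deg/row 8.4
[ 0.49401767 -0.03160587]
18 x dp_cm [-0.98, -0.59, -0.02] ang [0.0003, 0.0001, 0.0779] mm/row 11.4 deg/row 4.5
18 x dp_cm [-0.6, 1.0, 0.17] ang [0.0, -0.0, 0.0849] mm/row 11.7 deg/row 4.9
```

carry_out(claw=[5.5,5.5,5.5,5.5,5.5,5.5,5.5,5.5,5.5,5.5,5.5,5.5,5.5,5.5,5.5,5.5,5.5,5.5], delta_pos=[[-0.98,-0.59,0],[-0.98,-0.59,0],[-0.98,-0.59,0],[-0.98,-0.59,0],[-0.98,-0.59,0],[-0.98,-0.59,0],[-0.98,-0.59,0],[-0.98,-0.59,0],[-0.98,-0.59,0],[-0.98,-0.59,0],[-0.98,-0.59,0],[-0.98,-0.59,0],[-0.98,-0.59,0],[-0.98,-0.59,0],[-0.98,-0.59,0],[-0.98,-0.59,0],[-0.98,-0.59,0],[-0.98,-0.59,0]], angular=[[0,0,0.0779],[0,0,0.0779],[0,0,0.0779],[0,0,0.0779],[0,0,0.0779],[0,0,0.0779],[0,0,0.0779],[0,0,0.0779],[0,0,0.0779],[0,0,0.0779],[0,0,0.0779],[0,0,0.0779],[0,0,0.0779],[0,0,0.0779],[0,0,0.0779],[0,0,0.0779],[0,0,0.0779],[0,0,0.0779]])

```text
clock: 70.4
position: [0.4392, 0.1469, 0.1824]
ee_rot: [2.248, 2.193, -0.003]
force: [-0.1, -0.1, -0.1]
width: 0.597
gripper_force: 0.0
```

carry_out(claw=[5.5,5.5,5.5,5.5,5.5,5.5,5.5,5.5,5.5,5.5,5.5,5.5,5.5,5.5,5.5,5.5,5.5,5.5], delta_pos=[[-0.6,1.0,0.17],[-0.6,1.0,0.17],[-0.6,1.0,0.17],[-0.6,1.0,0.17],[-0.6,1.0,0.17],[-0.6,1.0,0.17],[-0.6,1.0,0.17],[-0.6,1.0,0.17],[-0.6,1.0,0.17],[-0.6,1.0,0.17],[-0.6,1.0,0.17],[-0.6,1.0,0.17],[-0.6,1.0,0.17],[-0.6,1.0,0.17],[-0.6,1.0,0.17],[-0.6,1.0,0.17],[-0.6,1.0,0.17],[-0.6,1.0,0.17]], angular=[[0,0,0.0849],[0,0,0.0849],[0,0,0.0849],[0,0,0.0849],[0,0,0.0849],[0,0,0.0849],[0,0,0.0849],[0,0,0.0849],[0,0,0.0849],[0,0,0.0849],[0,0,0.0849],[0,0,0.0849],[0,0,0.0849],[0,0,0.0849],[0,0,0.0849],[0,0,0.0849],[0,0,0.0849],[0,0,0.0849]])

```text
clock: 72.2
position: [0.4929, -0.0354, 0.152]
ee_rot: [3.139, 0.028, -0.001]
force: [0.4, -0.6, -0.5]
width: 0.602
gripper_force: 0.0
```

```bash
python3 - <<'E'
from fit import *
s=arm.observe();print(s['clock'],s['position'],np.round(s['joints'],2))
P=[arm.get_image('scene'),arm.get_image('top')]
print('scoop',fit('scoop',[.567,-.030,.022],.003,P))
print('cover',fit('cover',[.559,.307],.082,P,False))
p=P[0];h=cv2.cvtColor(p['frame'],cv2.COLOR_RGB2GRAY)
for n,p in zip('st',P):
    h=cv2.cvtColor(p['frame'],cv2.COLOR_RGB2GRAY)
    for r in arm.place_of('rod_knob',p)[:1]: print('knob',n,round(r['conf'],2),onz(p,px(r['centre']),.03).round(4))
    u,v=np.round(proj(p,[[.4056,.334,.03]])[0]).astype(int)
    m=np.zeros_like(h);s=np.s_[v-9:v+10,u-9:u+10];m[s]=(h[s]>110);k,l,st,ce=cv2.connectedComponentsWithStats(m)
    i=1+np.argmax(st[1:,4]);print(n,(u,v),st[i],onz(p,ce[i],.03))
rows([.494,-.0316,.0455],tool(.022),7)
c=P[1]['frame'][200:380,100:260];d=P[0]['frame'][90:290,200:400]
cv2.imwrite('pics/c14.png',np.hstack([cv2.resize(i,(400,400),interpolation=2) for i in(c,d)])[:,:,::-1])
E
```

```text
72.2 [ 0.49293488 -0.03535566  0.1520302 ] [ 0.19  0.33 -0.29  1.96  0.12  0.87 -1.71]
scoop (array([ 0.5681, -0.0313,  0.0145]), np.float64(0.848), 1)
cover (array([0.5596, 0.3065]), np.float64(0.951), 2)
knob s 0.47 [ 0.429  -0.1489  0.03  ]
s (np.int64(342), np.int64(118)) [334 111  18  17 165] [0.40657946 0.33265848 0.03      ]
knob t 0.5 [0.4075 0.3302 0.03  ]
t (np.int64(160), np.int64(344)) [152 335  14  17 180] [0.40585647 0.33605049 0.03      ]
7 x dp_cm [0.0, -0.03, 1.53] ang [0.0002, -0.0001, 0.0002] mm/row 15.3 deg/row 0.0
```

The knob has moved in by 20 mm and the cover is in place. I'll re-centre the scoop on the mat.

carry_out(claw=[5.5,5.5,5.5,5.5,5.5,5.5,5.5,5.5,0.5,0.5,0.5,0.5,0.5,0.5,0.5,0.5,0.5,0.5,0.5], delta_pos=[[0,-0.03,1.53],[0,-0.03,1.53],[0,-0.03,1.53],[0,-0.03,1.53],[0,-0.03,1.53],[0,-0.03,1.53],[0,-0.03,1.5],[0,0,0],[0,0,0],[0,0,0],[0,0,0],[0,0,0],[0,0,0],[0,0,0],[0,0,0],[0,0,0],[0,0,0],[0,0,0],[0,0,0]], angular=[[0,0,0],[0,0,0],[0,0,0],[0,0,0],[0,0,0],[0,0,0],[0,0,0],[0,0,0],[0,0,0],[0,0,0],[0,0,0],[0,0,0],[0,0,0],[0,0,0],[0,0,0],[0,0,0],[0,0,0],[0,0,0],[0,0,0]], force=40)

```text
clock: 74.5
position: [0.4934, -0.0328, 0.0461]
ee_rot: [3.14, 0.033, 0.001]
force: [-1.7, -0.1, 4.6]
width: 0.148
gripper_force: 39.9
```

```bash
python3 - <<'E'
from h import *
s=arm.observe();print(s['clock'],s['position'],s['width'],s['force'])
p,r=pose();a=rows(p+[0,0,.015],r,3);a=rows([.472,-.0125,p[2]+.015],tool(-.08),6,a)
E
```

```text
74.5 [ 0.4934372  -0.03277381  0.04610395] 0.14765252782193533 [-1.70041145 -0.05451208  4.58642757]
3 x dp_cm [0.0, 0.0, -0.5] ang [0.0, 0.0, 0.0] mm/row 5.0 deg/row 0.0
6 x dp_cm [-0.36, -0.33, -0.0] ang [0.0003, -0.0001, 0.0169] mm/row 4.9 deg/row 1.0
```

carry_out(claw=[0.5,0.5,0.5,0.5,0.5,0.5,0.5,0.5,0.5,0.5,0.5,0.5,0.5,0.5,0.5,0.5,0.5,0.5], delta_pos=[[0,0,-0.5],[0,0,-0.5],[0,0,-0.5],[-0.36,-0.33,0],[-0.36,-0.33,0],[-0.36,-0.33,0],[-0.36,-0.33,0],[-0.36,-0.33,0],[-0.36,-0.33,0],[0,0,0],[0,0,0.4],[0,0,0.4],[0,0,0.3],[0,0,0.2],[0,0,0.1],[0,0,0.1],[0,0,0],[0,0,0]], angular=[[0,0,0],[0,0,0],[0,0,0],[0,0,0.0169],[0,0,0.0169],[0,0,0.0169],[0,0,0.0169],[0,0,0.0169],[0,0,0.0169],[0,0,0],[0,0,0],[0,0,0],[0,0,0],[0,0,0],[0,0,0],[0,0,0],[0,0,0],[0,0,0]])

```text
clock: 76.3
position: [0.4722, -0.0125, 0.0462]
ee_rot: [3.137, -0.126, 0.001]
force: [-3.4, -0.6, 3.7]
width: 0.154
gripper_force: 39.9
```

carry_out(claw=[5.5,5.5,5.5,5.5,5.5,5.5,5.5,5.5,5.5,5.5,5.5,5.5,5.5,5.5], delta_pos=[[0,0,0],[0,0,0],[0,0,0],[0,0,0],[0,0,-2],[0,0,-4],[0,0,-5],[0,0,-5],[-2,4,-2],[-2,4,-1],[-2,4,0],[-2,4,0],[-1,4,0],[0,0,0]], angular=[[0,0,0],[0,0,0],[0,0,0],[0,0,0],[0,0,0],[0,0,0],[0,0,0],[0,0,0],[0,0,0],[0,0,0],[0,0,0],[0,0,0],[0,0,0],[0,0,0]])

```text
clock: 77.7
position: [0.364, -0.2092, 0.2364]
ee_rot: [3.135, -0.138, 0.0]
force: [0.9, 0.0, -0.4]
width: 0.598
gripper_force: 0.0
```

```bash
python3 - <<'E'
from fit import *
s=arm.observe();print(s['clock'],s['position'],np.round(s['joints'],2),s['force'])
P=[arm.get_image('scene'),arm.get_image('top')]
print('scoop',fit('scoop',[.545,-.018,-.08],.003,P))
print('cover',fit('cover',[.559,.307],.082,P,False))
for l in('jar','steelcup','gel','vialjar'):
    print(l,[onz(p,px(r['centre']),0).round(3).tolist() for p in P for r in arm.place_of(l,p)[:1]])
save(P[0],'s14.png')
E
```

```text
77.7 [ 0.36401922 -0.20918448  0.23636525] [ 0.49  0.09 -0.1   2.02  0.02  1.03 -1.28] [ 0.8690529   0.03004199 -0.38525806]
scoop (array([ 0.5462, -0.0182, -0.0784]), np.float64(0.91), 2)
cover (array([0.5598, 0.3065]), np.float64(0.962), 2)
jar [[0.415, 0.145, 0.0], [0.414, 0.146, 0.0]]
steelcup [[0.416, -0.143, 0.0], [0.414, -0.142, 0.0]]
gel [[0.772, 0.142, 0.0], [0.766, 0.143, 0.0]]
vialjar [[0.776, -0.143, 0.0], [0.786, -0.144, 0.0]]
```

View pics/s14.png

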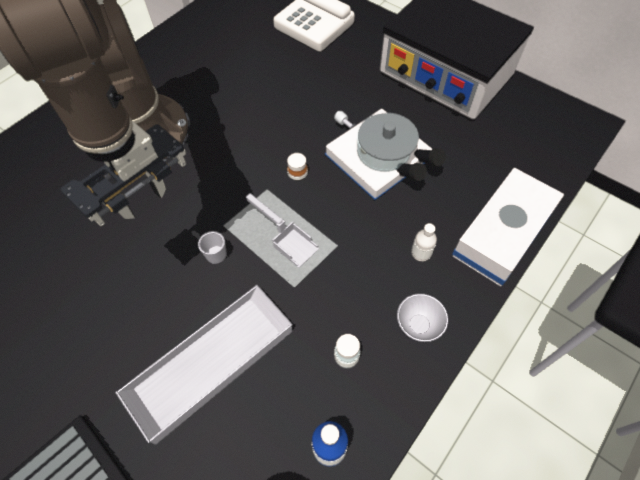

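The dish is empty and the cover is flat on the well at (388,138). The rod is in to its middle click at (341,118), the scoop is flat on its mat, and every jar, cup and bottle is upright.

```bash
python3 -c "
from cell import arm
print(arm.sign_off())"
```

```text
the job is handed in; nothing more can be done
None
```

The job is handed in: all three stones are in the well, the cover is back on flat, the rod is 20 mm in at its middle click, the scoop is flat on its mat, and nothing was knocked over.

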